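Set up the laser marking bed

TASK

Set up the laser marking bed: lay the white tile flat on the bed midway between the blue and the green rest, lay the steel bar squarely across the two rests so that it bridges the gap, centred, over the tile, and stand the orange gauge block upright on the middle of the bar. Lay the brass disc flat and centred on the black pad beside the blue rest, and the red disc flat and centred on the black pad beside the green rest; leave everything released and still.

Things in the scene. Friction and masses are not known exactly. Their poses are not given: they have to be found in the camera images.
- tile_mid (a point): centre of the loose white ceramic tile (beam stop), a square 50 x 50 mm, 10 mm thick, lying flat on the table; x and y axes along its sides, its z axis points up. This point is half-way up.
- bar_mid (a point): centre of the loose bare steel bar, 180 mm long (along its x) by 30 mm wide (its y) by 8 mm thick, about 0.3 kg, lying flat on the table; its z axis points up. This point is half-way up.
- gauge_mid (a point): centre of the loose orange focus gauge, an upright square post 30 x 30 mm, 50 mm high, with a thin black band; x and y along its sides, its z axis points up. This point is half-way up.
- brass_mid (a point): centre of the loose brass disc (test blank), 40 mm across, 12 mm thick, lying flat; its z axis points up. This point is half-way up.
- red_mid (a point): centre of the loose red disc (test blank), 40 mm across, 12 mm thick, lying flat; its z axis points up. This point is half-way up.
- rest_blue: blue rest, a fixed upright block on the bed: 60 mm (its x) by 20 mm (its y) by 40 mm high with a flat top. Origin at the centre of its underside, on the top face of the bed (12 mm above the table), so its top is 52 mm above the table. The two rests stand 110 to 130 mm apart (centre to centre), parallel, their y axes along the line joining them; which is on which side changes.
- rest_green: green rest, a fixed upright block on the bed: 60 mm (its x) by 20 mm (its y) by 40 mm high with a flat top. Origin at the centre of its underside, on the top face of the bed (12 mm above the table), so its top is 52 mm above the table. The two rests stand 110 to 130 mm apart (centre to centre), parallel, their y axes along the line joining them; which is on which side changes.
- pad_a: one of two alike black rubber pads, fixed discs 52 mm across and 3 mm thick on the bed, one beyond each rest on the outer side (at the bed's left (+y) end), about 75 mm from that rest's centre. Origin at the centre of its underside, 12 mm above the table; its top is 15 mm above the table. Which rest it lies beside changes.
- pad_b: one of two alike black rubber pads, fixed discs 52 mm across and 3 mm thick on the bed, one beyond each rest on the outer side (at the bed's right (-y) end), about 75 mm from that rest's centre. Origin at the centre of its underside, 12 mm above the table; its top is 15 mm above the table. Which rest it lies beside changes.
There are look-alikes about, which are no part of the job. Of the things like the part that bears red_mid, leave any that is purple or turquoise; of the rest the smaller one is meant.

How it is judged:
By the outcome, as a careful person would: the job done as asked, in the order asked, and still so for the second after the job is handed in, with the robot touching nothing.
It also fails if it takes over 128 s, if anything falls off the work surface, if the arm or the gripper's body presses on something with over 40 N, if the wrist force passes 120 N, or if a joint passes its speed limit or range.

ROBOT

A 6-joint arm with a two-finger parallel gripper is mounted at the origin on the work surface. World frame = base frame: x ahead of the robot, y to its left, z up, the work surface at z = 0. Lengths are in m, angles in degrees, forces in N, time in s.
With the tool pointing down it reaches from about 0.3 to 0.75 m from the base axis. Payload 8.5 kg.
Tool frame: the origin (TCP) lies midway between the tips of the shut fingers; the grasp point (between the pads) lies behind it (grasp_offset is the z of the grasp point in the tool frame, in m); z points along the fingers, y is the direction in which the jaws open and shut (so a half turn about z gives the same grasp; the last joint's range is limited). The gripper opens to 85 mm and grips with 20 to 120 N. Pads are 22 mm wide; open, the fingers measure 114 mm over their backs; the gripper's body (76 mm by 85 mm) begins 54 mm behind the grasp point. The pads swing forward as they close: fully open they stand 13 mm farther back than shut.
Start: joints at [54.414, 21.807, 74.336, -0, 83.858, -12.336], TCP at [0.217, 0.505, 0.231] pointing down, gripper open.
Joint ranges: [-178.18, 178.18], [-50.72, 133.34], [12.68, 142.11], [-81.47, 261.47], [9.98, 163.14], [-165.26, 165.26]. Speed limits (degrees/s): [136.94, 136.94, 180, 180, 180, 180].

INTERFACE

Orientations are given as a 3x3 rotation matrix whose columns are the frame's x, y, z axes.
In Python, from rig import * gives the robot as it stands.
- The arm moves only by the shell command python3 -m pendant 'ROWS' [FORCE]. ROWS is JSON, one flat list of numbers, 7 for each row, row after row: the finger opening in mm, from 0 to 85.4, then the shift along the tool's x, y, z in units of 50 mm (1.0 is 50 mm), then the turn, a rotation vector about the tool's x, y, z in units of 8 degrees (1.0 is 8 degrees). In form: [hand, dx, dy, dz, wx, wy, wz, hand, dx, dy, dz, wx, wy, wz, ...]. A call has 1 to 12 rows; each row shifts and turns the commanded pose from where the row before left it, along the tool's axes as they then stand; what a row does not reach is not made up. A row lasts 1/10 s, in which the tool goes at most 50 mm and 8.59 degrees, less where a joint would pass 70% of its speed; a pose out of reach is approached as far as the arm can. A call is refused whole if a number of a shift passes 1 or a number of a turn 1, either way. A call with a gripper value outside its range is refused whole. The fingers move at their own pace and stop on an object; FORCE is the grip in N (left out, the last holds). Time passes only in rows, so rows that do not move let the fingers close. It gives the time, the measured TCP pose, the force and the opening at its end, in the units of the state.
- observe(): the state, without advancing time (a new reading comes with each control period).
- get_image(name): name is "scene" or "top"; returns a dict with "frame" (400x640x3 uint8, red, green, blue), "depth" (400x640 float32, m along the optical axis (not along the pixel's ray), 0 where there is no reading), "K" (3x3 intrinsics, pixels), "k1" (the pictures are not rectified: a ray, as slopes to the right and down, at radius r is drawn at 1 + k1 r^2 times it, then the intrinsics apply), "rvec" (rotation vector, rad) and "tvec" (3), from world to camera coordinates, as OpenCV has them. Camera axes: x right, y down, z forward; pixel columns grow to the right and rows downward; lengths in m; the calibration is good to about 2 mm. A picture is of the moment at which its call begins.
- close_job(): hands the job in, once; it reports no verdict.
The state is a dict: "time_s": time; "q": joint angles; "qvel": joint speeds; "joint_efforts": joint torques, N m; "position": TCP position; "tool_rot": TCP orientation; "ft_force": force on the tool from outside, world axes, zero at the start; "wrist_torque": the same for the moment, N m; "grip_width": finger opening in m.
Only numpy, scipy, OpenCV 4.12 (cv2) and the standard library are available. Lean on these libraries where they do the work, as an engineer would, in place of code of your own. Each camera call takes 0.05 s, during which the arm holds its last target.

## Working session

There is one attempt and no reset: what is moved stays moved. The work goes in short steps, Python scripts to look and compute and a shell command to move; the robot and the scene stay as the last step left them, time stands still between calls to the robot, and variables do not carry over. Pictures are saved under pics/ and viewed, and the job is handed in when it is done.

```bash
ls; mkdir -p pics
python3 - <<'E'
from rig import *
import cv2,numpy as np
s=observe()
print({k:(np.round(v,3).tolist() if not isinstance(v,dict) else v) for k,v in s.items()})
for n in("scene","top"):
    d=get_image(n); cv2.imwrite(f"pics/{n}0.png",d["frame"][:,:,::-1]); np.savez(f"/tmp/{n}0.npz",**d)
    print(n,d["K"],d["k1"],d["rvec"],d["tvec"])
try: print(grasp_offset)
except Exception as e: print(e)
import rig; print([x for x in dir(rig) if x[0]!='_'])
E
```

```text
pics
{'time_s': 0.0, 'q': [54.415, 21.842, 74.385, -0.001, 83.857, -12.334], 'qvel': [-0.014, -0.081, 0.006, -0.033, 0.021, -0.027], 'joint_efforts': [-0.001, -44.846, -23.128, -0.0, 0.005, 0.0], 'position': [0.217, 0.505, 0.231], 'tool_rot': [[-0.919, 0.395, -0.001], [0.395, 0.919, -0.001], [0.0, -0.001, -1.0]], 'ft_force': [-1.012, -0.169, 0.881], 'wrist_torque': [0.005, -0.028, 0.007], 'grip_width': 0.086}
scene [[416.75443425   0.         325.85666512]
 [  0.         416.75443425 202.69289895]
 [  0.           0.           1.        ]] -0.012067597338142706 [ 2.07342059  0.60226508 -0.30047357] [-0.4352718  -0.16195799  1.4430622 ]
top [[462.54916308   0.         314.84815358]
 [  0.         462.54916308 206.33478925]
 [  0.           0.           1.        ]] -0.040844895153991326 [ 2.18044481 -2.15871704  0.10996545] [-0.07514553  0.54666061  1.19219537]
-0.0187
['MotionError', 'close_job', 'get_image', 'grasp_offset', 'observe']
```

View pics/top0.png

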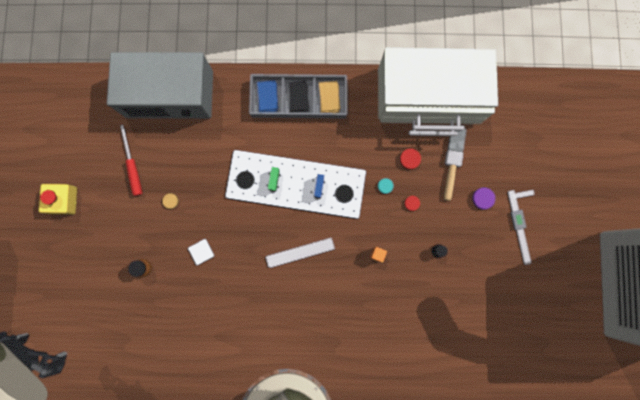

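View pics/scene0.png

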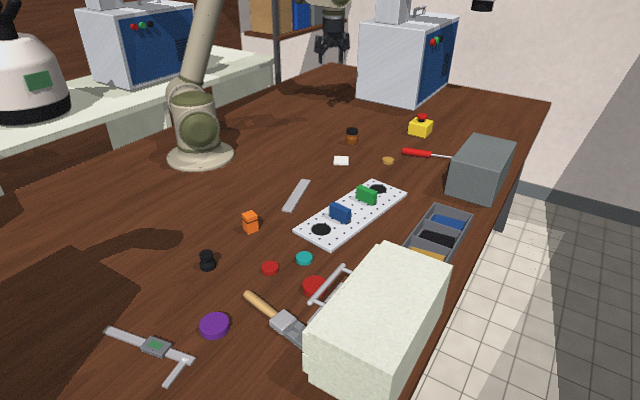

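```bash
cat > h.py <<'E'
import numpy as np,cv2
def cam(d):
    R=cv2.Rodrigues(np.array(d["rvec"],float))[0]; return R,np.array(d["tvec"],float).ravel(),np.array(d["K"],float),float(d["k1"])
def ray(d,uv,z):
    R,t,K,k1=cam(d); uv=np.atleast_2d(np.array(uv,float))
    # model: drawn = ideal*(1+k1 r^2), as OpenCV
    p=cv2.undistortPointsIter(uv.reshape(-1,1,2),K,np.array([k1,0,0,0,0.]),None,None,(cv2.TERM_CRITERIA_COUNT,50,0)).reshape(-1,2)
    D=np.c_[p,np.ones(len(p))]@R; C=-R.T@t
    s=(z-C[2])/D[:,2]; return C+D*s[:,None]
def proj(d,P):
    return cv2.projectPoints(np.atleast_2d(np.array(P,float)),np.array(d["rvec"],float),np.array(d["tvec"],float),np.array(d["K"],float),np.array([float(d["k1"]),0,0,0,0.]))[0].reshape(-1,2)
def crop(img,c,w,h,s,fn,grid=True):
    x0,y0=int(c[0]-w/2),int(c[1]-h/2)
    cv2.imwrite(fn,cv2.resize(img[y0:y0+h,x0:x0+w,::-1],None,fx=s,fy=s,interpolation=cv2.INTER_CUBIC)); print(fn,"origin",x0,y0,"scale",s)
E
python3 - <<'E'
from h import *
d=dict(np.load('/tmp/top0.npz'))
crop(d["frame"],(295,185),150,75,5,"pics/bed.png")
crop(d["frame"],(300,253),80,40,9,"pics/bar.png")
crop(d["frame"],(400,210),90,120,5,"pics/reds.png")
s=dict(np.load('/tmp/scene0.npz'))
crop(s["frame"],(350,212),120,90,6,"pics/beds.png")
# depth heights
for n,c in dict(tile=(201,252),bar=(300,253),gauge=(379,254),brass=(170,201),red=(412,203),bed=(345,172)).items():
    R,t,K,k1=cam(d); z=d["depth"][c[1],c[0]]
    P=ray(d,c,0)[0]; C=-R.T@t; zc=(R@P+t)[2]; print(n,C+(P-C)*z/zc)
E
```

```text
pics/bed.png origin 220 147 scale 5
pics/bar.png origin 260 233 scale 9
pics/reds.png origin 355 150 scale 5
pics/beds.png origin 290 167 scale 6
tile [0.42422202 0.23065342 0.01355615]
bar [ 0.42450398 -0.03163612  0.01243455]
gauge [ 0.42387548 -0.2356589   0.04860383]
brass [0.55932017 0.31893317 0.01330451]
red [ 0.56050135 -0.32965745  0.01261424]
bed [ 0.64280806 -0.14995693  0.01150539]
```

View pics/bed.png

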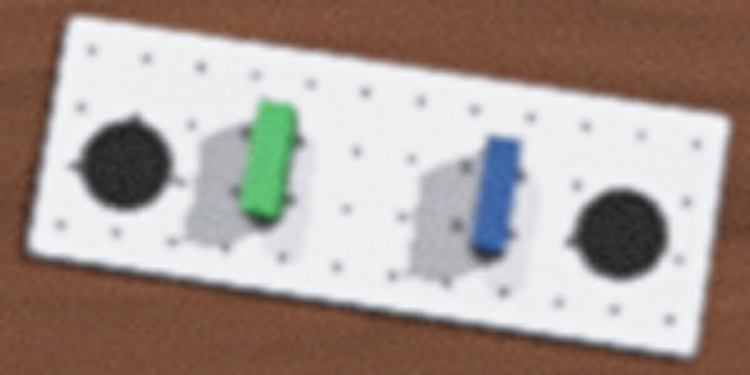

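View pics/reds.png

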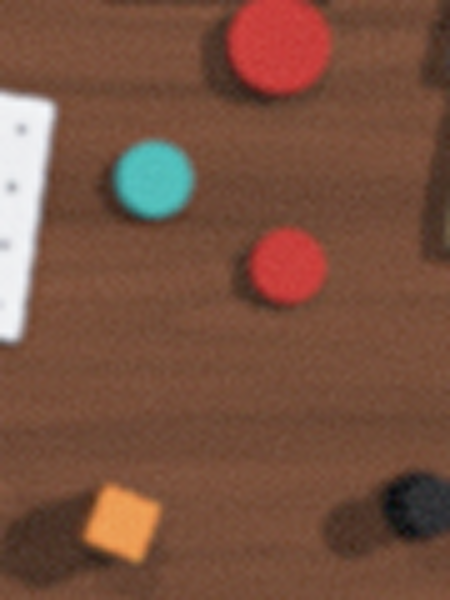

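View pics/beds.png

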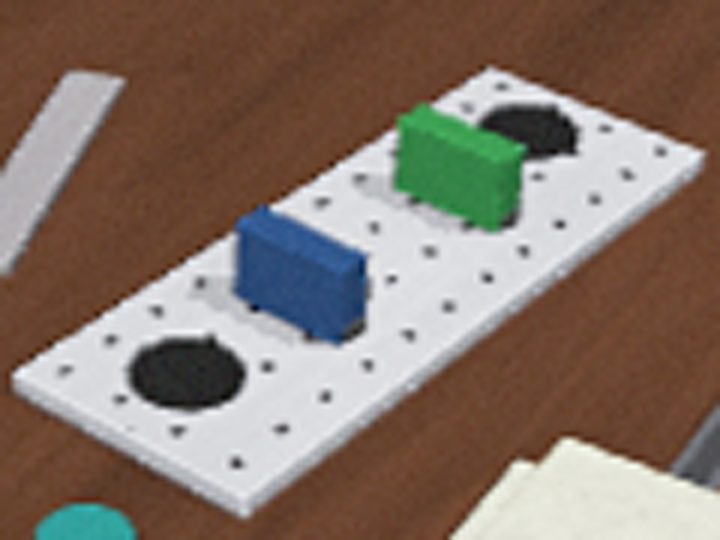

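```bash
cat >> h.py <<'E'
def ortho(d,z,x0,x1,y0,y1,res=0.0005):
    # rows: x descending (away up), cols: y descending (left=+y)
    xs=np.arange(x1,x0,-res); ys=np.arange(y1,y0,-res)
    Y,X=np.meshgrid(ys,xs); P=np.c_[X.ravel(),Y.ravel(),np.full(X.size,z)]
    uv=proj(d,P).astype(np.float32).reshape(X.shape+(2,))
    return cv2.remap(d["frame"],uv[...,0],uv[...,1],cv2.INTER_CUBIC)
def blob(d,z,c,half,test,res=0.0005):
    im=ortho(d,z,c[0]-half,c[0]+half,c[1]-half,c[1]+half,res)
    hsv=cv2.cvtColor(im,cv2.COLOR_RGB2HSV).astype(int); m=test(im.astype(int),hsv).astype(np.uint8)
    n,l,st,ce=cv2.connectedComponentsWithStats(m)
    k=1+np.argmax(st[1:,4]); mm=(l==k).astype(np.uint8)
    cs,_=cv2.findContours(mm,cv2.RETR_EXTERNAL,cv2.CHAIN_APPROX_NONE); ct=max(cs,key=cv2.contourArea)
    (u,v),(w,h),a=cv2.minAreaRect(ct)
    f=lambda u,v:np.array([c[0]+half-v*res,c[1]+half-u*res])
    box=cv2.boxPoints(((u,v),(w,h),a)); e=[box[1]-box[0],box[2]-box[1]]; L=max(e,key=np.linalg.norm)
    ang=np.degrees(np.arctan2(-L[0],-L[1])) # world angle of long axis
    ang=(ang+90)%180-90
    M=cv2.moments(mm,True)
    return dict(rect=f(u,v).round(4),size=np.array([max(w,h),min(w,h)])*res*1000,ang=round(ang,2),cent=f(M['m10']/M['m00'],M['m01']/M['m00']).round(4),area=M['m00']*res*res*1e6),mm,im
white=lambda r,h:(r.min(2)>110)&(h[...,1]<60)
T=dict(white=lambda r,h:(r.min(2)>140)&(h[...,1]<60),
 steel=lambda r,h:(r.min(2)>125)&(h[...,1]<50),
 orange=lambda r,h:(h[...,0]>8)&(h[...,0]<25)&(h[...,1]>140)&(h[...,2]>150),
 red=lambda r,h:((h[...,0]<6)|(h[...,0]>174))&(h[...,1]>170)&(h[...,2]>135),
 brass=lambda r,h:(h[...,0]>10)&(h[...,0]<30)&(h[...,1]>80)&(h[...,2]>155),
 green=lambda r,h:(h[...,0]>45)&(h[...,0]<75)&(h[...,1]>90)&(h[...,2]>120),
 blue=lambda r,h:(h[...,0]>100)&(h[...,0]<125)&(h[...,1]>110)&(h[...,2]>100),
 black=lambda r,h:(r.max(2)<110))
E
python3 - <<'E'
from h import *
d=dict(np.load('/tmp/top0.npz')); s=dict(np.load('/tmp/scene0.npz'))
L=[("tile",.01,(.424,.231),.05,"white"),("bar",.008,(.4245,-.032),.12,"steel"),("gauge",.05,(.424,-.236),.035,"orange"),("brass",.012,(.559,.319),.04,"brass"),("red",.012,(.56,-.33),.04,"red"),
("green",.052,ray(d,(273.5,179.5),.052)[0][:2],.045,"green"),("blue",.052,ray(d,(319,186),.052)[0][:2],.045,"blue"),("padL",.015,ray(d,(245,180),.015)[0][:2],.04,"black"),("padR",.015,ray(d,(344.5,193.5),.015)[0][:2],.04,"black")]
for n,z,c,hf,t in L:
  for nm,q in(("top",d),("scn",s)):
    try:
        r,m,im=blob(q,z,c,hf,T[t]); print(n,nm,r['rect'],r['size'].round(1),r['ang'],r['cent'],round(r['area']))
        im=im.copy(); im[m==0]//=2; cv2.imwrite(f"/tmp/o_{n}_{nm}.png",cv2.resize(im[:,:,::-1],(160,160)))
    except Exception as e: print(n,nm,e)
rows=[np.hstack([cv2.imread(f"/tmp/o_{n}_{nm}.png") for n in [l[0] for l in L[i:i+5]]]) for i in(0,) for nm in("top","scn")]
rows+=[np.hstack([cv2.imread(f"/tmp/o_{n}_{nm}.png") for n in [l[0] for l in L[4:9]]]) for nm in("top",)]
cv2.imwrite("pics/masks.png",np.vstack(rows))
E
```

```text
tile top [0.4258 0.2326] [54.7 54.2] -60.95 [0.4258 0.2325] 2864
tile scn [0.4289 0.229 ] [70.6 51.5] -60.95 [0.4293 0.2292] 3422
bar top [ 0.4264 -0.031 ] [183.3  33.7] -73.3 [ 0.4265 -0.0309] 5959
bar scn [ 0.4285 -0.0326] [190.8  32.1] -73.27 [ 0.4283 -0.0316] 5764
gauge top [ 0.4241 -0.2359] [33.8 33.8] 67.69 [ 0.424  -0.2359] 1086
gauge scn [ 0.4295 -0.2383] [47.2 37.5] -20.7 [ 0.4291 -0.2383] 1549
brass top [0.5611 0.3199] [40.9 39.5] -86.82 [0.5612 0.3201] 1293
brass scn [0.5623 0.3158] [56.2 38. ] -77.01 [0.5635 0.318 ] 1619
red top [ 0.5611 -0.3295] [38.9 38.7] 60.26 [ 0.5609 -0.3295] 1168
red scn [ 0.5661 -0.3321] [50.6 38.9] -45.0 [ 0.5649 -0.332 ] 1533
green top [0.6169 0.0395] [58.9 22.8] -8.13 [0.6165 0.0391] 1148
green scn [0.6232 0.0258] [71.5 63.5] 0.0 [0.6245 0.0243] 3243
blue top [ 0.599  -0.0797] [58.2 16.5] -8.39 [ 0.599  -0.0792] 862
blue scn [ 0.6073 -0.0939] [71.5 61. ] 0.0 [ 0.6097 -0.0956] 3177
padL top [0.6191 0.1189] [46.3 45.6] -45.0 [0.6191 0.1191] 1706
padL scn [0.6214 0.1212] [52.8 46.9] -39.47 [0.6216 0.1232] 1800
padR top [ 0.5841 -0.147 ] [46.8 46.1] -53.97 [ 0.5842 -0.1466] 1719
padR scn [ 0.5862 -0.1461] [52.  49.9] -45.0 [ 0.5863 -0.1459] 2045
```

View pics/masks.png

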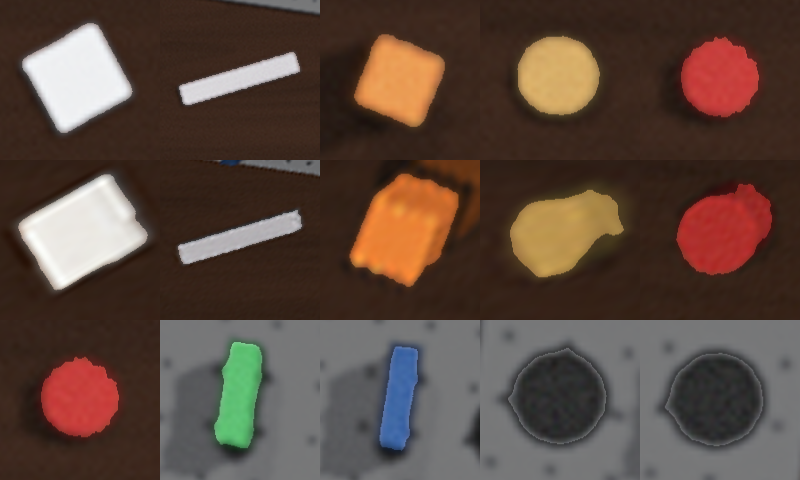

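```bash
cat >> h.py <<'E'
from scipy.optimize import minimize
def box(sx,sy,sz):
    return np.array([[a*sx/2,b*sy/2,c*sz] for a in(-1,1) for b in(-1,1) for c in(0,1)])
def cyl(dia,h):
    a=np.linspace(0,2*np.pi,60,endpoint=False); return np.vstack([np.c_[dia/2*np.cos(a),dia/2*np.sin(a),0*a+z] for z in(0,h)])
def place(V,x,y,z,th):
    c,s=np.cos(th),np.sin(th); return np.c_[x+c*V[:,0]-s*V[:,1],y+s*V[:,0]+c*V[:,1],z+V[:,2]]
def fit(d,V,z,x,y,thd,test,S=6,pad=14,rot=True):
    q=proj(d,place(V,x,y,z,np.radians(thd))); x0,y0=np.floor(q.min(0)-pad).astype(int); x1,y1=np.ceil(q.max(0)+pad).astype(int)
    x0,y0=max(x0,0),max(y0,0)
    im=cv2.resize(d["frame"][y0:y1,x0:x1],None,fx=S,fy=S,interpolation=cv2.INTER_CUBIC)
    hsv=cv2.cvtColor(im,cv2.COLOR_RGB2HSV).astype(int); m=test(im.astype(int),hsv).astype(np.uint8)
    # keep component nearest the expected centre
    n,l,st,ce=cv2.connectedComponentsWithStats(m); cc=(q.mean(0)-[x0,y0])*S
    k=1+np.argmax([st[i,4]/(20+np.linalg.norm(ce[i]-cc)) for i in range(1,n)]); m=(l==k).astype(np.uint8)
    def poly(p):
        u=proj(d,place(V,p[0]/1e3,p[1]/1e3,z,np.radians(p[2])))
        return cv2.convexHull((((u-[x0,y0]+.5)*S-.5)*16).astype(np.int32))
    def cost(p):
        if not rot: p=[p[0],p[1],0]
        b=np.zeros_like(m); cv2.fillConvexPoly(b,poly(p),1,cv2.LINE_8,4)
        return 1-(b&m).sum()/(b|m).sum()
    best=None
    for st_ in(6,2):
        p0=[x*1e3,y*1e3,thd] if best is None else best.x
        sim=np.array([p0]+[np.add(p0,e) for e in([st_,0,0],[0,st_,0],[0,0,st_])])
        best=minimize(cost,p0,method="Nelder-Mead",options=dict(initial_simplex=sim,xatol=.02,fatol=1e-5,maxiter=300))
    p=best.x if rot else [best.x[0],best.x[1],0]
    o=im.copy(); o[m==0]//=2; cv2.polylines(o,[(poly(p)//16).astype(np.int32)],True,(255,0,255),1)
    return np.round(p,2),round(1-best.fun,3),o
F=dict(white=lambda r,h:(h[...,1]<75)&(h[...,2]>100),
 steel=lambda r,h:(h[...,1]<75)&(h[...,2]>100),
 orange=lambda r,h:(h[...,0]>6)&(h[...,0]<25)&(h[...,1]>175)&(h[...,2]>110),
 red=lambda r,h:((h[...,0]<5)|(h[...,0]>174))&(h[...,1]>165)&(h[...,2]>90),
 brass=lambda r,h:(h[...,0]>12)&(h[...,0]<30)&(h[...,1]>80)&(h[...,2]>120),
 green=lambda r,h:(h[...,0]>42)&(h[...,0]<80)&(h[...,1]>70),
 blue=lambda r,h:(h[...,0]>98)&(h[...,0]<128)&(h[...,1]>70),
 black=lambda r,h:(r.max(2)<120),bed=lambda r,h:(h[...,1]<75)&(h[...,2]>80))
OBJ=dict(tile=(box(.05,.05,.01),0,"white"),bar=(box(.18,.03,.008),0,"steel"),gauge=(box(.03,.03,.05),0,"orange"),brass=(cyl(.04,.012),0,"brass"),red=(cyl(.04,.012),0,"red"),
 green=(box(.06,.02,.04),.012,"green"),blue=(box(.06,.02,.04),.012,"blue"),padL=(cyl(.052,.003),.012,"black"),padR=(cyl(.052,.003),.012,"black"))
def montage(ims,fn,w=160,h=160,n=5):
    t=[cv2.resize(i[:,:,::-1],(w,h)) for i in ims]
    while len(t)%n: t.append(np.zeros_like(t[0]))
    cv2.imwrite(fn,np.vstack([np.hstack(t[i:i+n]) for i in range(0,len(t),n)]))
E
python3 - <<'E'
from h import *
d=dict(np.load('/tmp/top0.npz')); s=dict(np.load('/tmp/scene0.npz'))
g=dict(tile=(.4258,.2326,29),bar=(.4264,-.031,106.7),gauge=(.424,-.236,-22.3),brass=(.561,.32,0),red=(.561,-.3295,0),green=(.617,.0393,-8),blue=(.599,-.0795,-8),padL=(.619,.119,0),padR=(.584,-.147,0))
ims=[]
for nm,q in(("top",d),("scn",s)):
  for n,(x,y,t) in g.items():
    V,z,c=OBJ[n]; p,sc,o=fit(q,V,z,x,y,t,F[c],rot=len(V)==8); ims.append(o); print(nm,n,p,sc)
montage(ims,"pics/fit0.png")
for q in(d,s):
    R,t,K,k=cam(q); print("cam",-R.T@t)
E
```

```text
top tile [425.59 233.89  32.84] 0.823
top bar [426.36 -31.03 106.6 ] 0.83
top gauge [ 441.52 -205.07    8.71] 0.001
top brass [562.46 321.5    0.  ] 0.916
top red [ 561.46 -330.39    0.  ] 0.93
top green [618.06  41.29  -7.07] 0.824
top blue [600.8  -79.57  -6.26] 0.816
top padL [619.88 119.2    0.  ] 0.807
top padR [ 585.94 -145.52    0.  ] 0.816
scn tile [425.78 236.46  31.15] 0.924
scn bar [425.42 -27.7  106.69] 0.963
scn gauge [ 423.85 -232.37  -22.62] 0.933
scn brass [559.47 327.12   0.  ] 0.91
scn red [ 561.61 -327.26    0.  ] 0.947
scn green [618.05  44.92  -9.52] 0.928
scn blue [601.5  -76.76 -11.69] 0.921
scn padL [619. 119.   0.] 0.0
scn padR [ 584.68 -142.53    0.  ] 0.884
cam [ 0.42427574 -0.07005218  1.24132883]
cam [ 1.04305249 -0.88350231  0.6554278 ]
```

View pics/fit0.png

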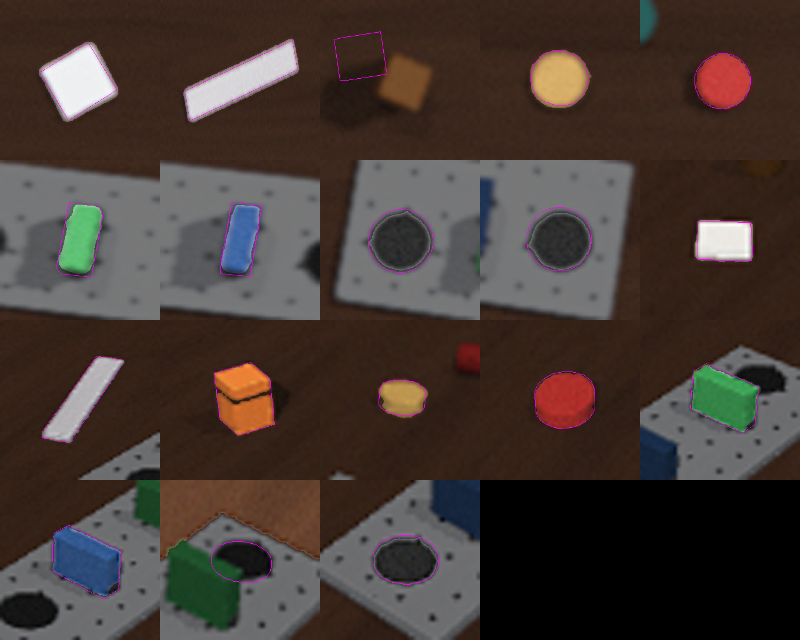

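Run:
```python
from h import *
d=dict(np.load('/tmp/top0.npz')); s=dict(np.load('/tmp/scene0.npz'))
for nm,q in(("top",d),("scn",s)):
    im=ortho(q,.012,.52,.68,-.21,.19,.0005)
    hsv=cv2.cvtColor(im,cv2.COLOR_RGB2HSV); m=((hsv[...,1]<75)&(hsv[...,2]>70)).astype(np.uint8)
    m=cv2.morphologyEx(m,cv2.MORPH_OPEN,np.ones((9,9)))
    cs,_=cv2.findContours(m,cv2.RETR_EXTERNAL,cv2.CHAIN_APPROX_NONE); ct=cv2.convexHull(max(cs,key=cv2.contourArea))
    print(nm,cv2.minAreaRect(ct)); (u,v),wh,a=cv2.minAreaRect(ct); print(".center",.68-v*.0005,.19-u*.0005,wh[0]*.5,wh[1]*.5)
    # edge line fit: for columns mid, find top & bottom mask rows
    c=np.arange(150,650); ys=[np.where(m[:,k])[0] for k in c]
    up=[y.min() for y in ys]; lo=[y.max() for y in ys]
    for e in(up,lo):
        sl=np.polyfit(c,e,1); r=e-np.polyval(sl,c); k=abs(r)<2; sl=np.polyfit(c[k],np.array(e)[k],1); print("edge deg",np.degrees(np.arctan(sl[0])),k.mean())
    cv2.imwrite(f"pics/bedo_{nm}.png",im[:,:,::-1])
# rest tops, gradient-insensitive: gauge in top
F['orange']=lambda r,h:(h[...,0]>6)&(h[...,0]<25)&(h[...,1]>140)&(h[...,2]>120)
V,z,c=OBJ['gauge'];print(fit(d,V,0,.424,-.236,-22.3,F['orange'],pad=8)[:2])
F2=lambda r,h:(h[...,1]<60)&(h[...,2]>130)
for n,g in(("tile",(.4258,.2326,29)),("bar",(.4264,-.031,106.7))):
    V,z,c=OBJ[n];print(n,fit(d,V,0,*g,F2,pad=8)[:2],fit(s,V,0,*g,F2,pad=8)[:2])
F3=lambda r,h:(r.max(2)<100)
for n,g in(("padL",(.619,.119,0)),("padR",(.584,-.147,0))):
    V,z,c=OBJ[n];print(n,fit(d,V,.012,*g,F3,pad=3,rot=False)[:2])
```

```text
top ((412.90338134765625, 139.68663024902344), (737.359375, 276.19647216796875), 8.305676460266113)
.center 0.6101566848754884 -0.016451690673828123 368.6796875 138.09823608398438
edge deg 4.158024463266372 0.218
edge deg 8.376058257510687 1.0
scn ((418.369140625, 131.929443359375), (749.991455078125, 281.06536865234375), 8.106298446655273)
.center 0.6140352783203126 -0.01918457031250001 374.9957275390625 140.53268432617188
edge deg 2.2544611316608463 0.282
edge deg 9.99545613398761 0.056
(array([ 423.89, -238.86,  -23.1 ]), np.float64(0.901))
tile (array([426.48, 234.04,  29.22]), np.float64(0.879)) (array([424.96, 236.86,  30.99]), np.float64(0.964))
bar (array([426.85, -31.45, 106.57]), np.float64(0.885)) (array([425.35, -26.65, 106.8 ]), np.float64(0.899))
padL (array([619.88, 119.36,   0.  ]), np.float64(0.758))
padR (array([ 586.33, -144.75,    0.  ]), np.float64(0.768))
```

View pics/bedo_top.png

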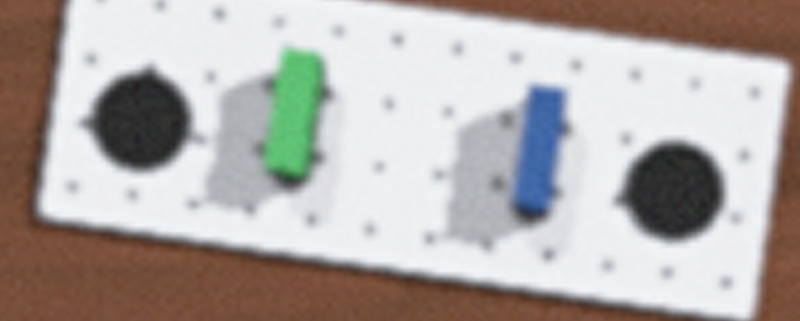

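```bash
cat > go.py <<'E'
import sys,numpy as np
from rig import *
from scipy.spatial.transform import Rotation as Ro
def go(x,y,z,head=None):
    s=observe(); R=np.array(s["tool_rot"]); p=np.array(s["position"]); h=np.degrees(np.arctan2(R[1,1],R[0,1]))
    print("now",p.round(4),"yhead",round(h,2),"f",np.round(s["ft_force"],1),"w",round(s["grip_width"]*1e3,1),"t",round(s["time_s"],2),"tiltz",R[:,2].round(4))
    if head is not None:
        c,sn=np.cos(np.radians(head)),np.sin(np.radians(head)); Rt=np.array([[-sn,c,0],[c,sn,0],[0,0,-1.]])
        if (R[:,0]@Rt[:,0])<0 and abs(R[:,0]@Rt[:,0])>.99: Rt[:,:2]*=-1
        w=np.degrees(Ro.from_matrix(R.T@Rt).as_rotvec())/8; print("turn units",w.round(3)); R=Rt
    print("shift units (tool axes after turn)",(R.T@(np.array([x,y,z])-p)/.05).round(3))
if __name__=="__main__": a=[float(v) for v in sys.argv[1:]]; go(*a)
E
python3 go.py .4258 .2353 .15 30
```

```text
now [0.217  0.5051 0.2308] yhead 66.75 f [-0.  -0.3  0.7] w 85.3 t 0.1 tiltz [-8.0e-04 -1.1e-03 -1.0e+00]
turn units [-1.000e-02  1.000e-03  4.594e+00]
shift units (tool axes after turn) [-6.762  0.919  1.615]
```

```bash
python3 -m pendant '[85,0,0,0.1,0,0,0.9,85,0,0,0.2,0,0,0.92,85,0,0,0.3,0,0,0.92,85,0,0,0.3,0,0,0.92,85,0,0,0.2,0,0,0.93]' 40
python3 -m pendant '[85,-0.3,0,0,0,0,0,85,-0.7,0.1,0.1,0,0,0,85,-0.8,0.1,0.1,0,0,0,85,-0.9,0.12,0.1,0,0,0,85,-0.9,0.12,0.1,0,0,0,85,-0.9,0.13,0.1,0,0,0,85,-0.9,0.13,0,0,0,0,85,-0.8,0.12,0,0,0,0,85,-0.4,0.1,0,0,0,0,85,-0.16,0,0,0,0,0,85,0,0,0,0,0,0,85,0,0,0,0,0,0]'
python3 go.py .4258 .2353 -.001 30
```

```text
time_s: 0.6
position: [0.2168, 0.5049, 0.175]
tool_rot: [[-0.496, 0.868, -0.001], [0.868, 0.496, -0.002], [-0.001, -0.002, -1.0]]
ft_force: [0.0, 0.0, -0.2]
grip_width: 0.0851
time_s: 1.8
position: [0.4253, 0.2361, 0.1515]
tool_rot: [[-0.502, 0.865, -0.0], [0.865, 0.502, 0.0], [0.0, -0.0, -1.0]]
ft_force: [-0.0, 0.3, -0.7]
grip_width: 0.0849
now [0.4253 0.2361 0.1515] yhead 30.12 f [-0.   0.3 -0.7] w 84.9 t 1.8 tiltz [-2.e-04  1.e-04 -1.e+00]
turn units [-0.001 -0.002  0.015]
shift units (tool axes after turn) [-0.019 -0.     3.05 ]
```

```bash
python3 -m pendant '[85,0,0,0.4,0,0,0,85,0,0,0.7,0,0,0,85,0,0,0.7,0,0,0,85,0,0,0.6,0,0,0,85,0,0,0.4,0,0,0,85,0,0,0.2,0,0,0,85,0,0,0,0,0,0]' 25
python3 -m pendant '[45,0,0,0,0,0,0,45,0,0,0,0,0,0,45,0,0,0,0,0,0,45,0,0,0,0,0,0,45,0,0,0,0,0,0,45,0,0,0,0,0,0,45,0,0,0,0,0,0,45,0,0,0,0,0,0]' 25
python3 go.py .4258 .2353 -.001 30
```

```text
time_s: 2.5
position: [0.4252, 0.2363, 0.0007]
tool_rot: [[-0.502, 0.865, -0.002], [0.865, 0.502, -0.0], [0.001, -0.002, -1.0]]
ft_force: [0.0, -0.4, 1.1]
grip_width: 0.085
time_s: 3.3
position: [0.4265, 0.236, 0.0024]
tool_rot: [[-0.5, 0.866, 0.002], [0.866, 0.5, 0.001], [-0.0, 0.002, -1.0]]
ft_force: [-1.7, 1.0, 6.3]
grip_width: 0.0489
now [0.4265 0.236  0.0024] yhead 30.03 f [-1.7  1.   6.3] w 48.9 t 3.3 tiltz [ 1.8e-03  7.0e-04 -1.0e+00]
turn units [0.014 0.002 0.004]
shift units (tool axes after turn) [-0.005 -0.018  0.069]
```

```bash
python3 -m pendant '[85,0,0,-0.03,0,0,0,85,0,0,0,0,0,0,85,0,0,0,0,0,0,85,0,0,-0.1,0,0,0,85,0,0,-0.1,0,0,0,85,0,0,0,0,0,0]'
python3 -m pendant '[85,0,0,0,0,0,0.93,85,0,0,0,0,0,0.94,85,0,0,0,0,0,0.94,85,0,0,0,0,0,0.94,85,0,0,0,0,0,0.94,85,0,0,0,0,0,0.94,85,0,0,0,0,0,0.94,85,0,0,0,0,0,0.94,85,0,0,0,0,0,0.94,85,0,0,0,0,0,0.94,85,0,0,0,0,0,0.94,85,0,0,0,0,0,0.92]'
python3 -m pendant '[85,0,0,0,0,0,0]'
python3 go.py .4265 .236 .003 -60
```

```text
time_s: 3.9
position: [0.4265, 0.2358, 0.0136]
tool_rot: [[-0.5, 0.866, 0.001], [0.866, 0.5, 0.0], [-0.0, 0.001, -1.0]]
ft_force: [0.2, -0.1, -0.4]
grip_width: 0.0848
time_s: 5.1
position: [0.4261, 0.2357, 0.0129]
tool_rot: [[0.868, 0.496, 0.0], [0.496, -0.868, 0.0], [0.0, 0.0, -1.0]]
ft_force: [-0.2, 0.2, -0.0]
grip_width: 0.0849
time_s: 5.2
position: [0.4261, 0.2357, 0.0129]
tool_rot: [[0.866, 0.499, 0.0], [0.499, -0.866, 0.0], [0.0, -0.0, -1.0]]
ft_force: [-0.1, -0.5, 0.0]
grip_width: 0.085
now [0.4261 0.2357 0.0129] yhead -60.04 f [-0.1 -0.5  0. ] w 85.0 t 5.2 tiltz [ 1.e-04  0.e+00 -1.e+00]
turn units [-0.    -0.001 -0.005]
shift units (tool axes after turn) [ 0.01  -0.001  0.197]
```

```bash
python3 -m pendant '[85,0,0,0.12,0,0,0,85,0,0,0.08,0,0,0,45,0,0,0,0,0,0,45,0,0,0,0,0,0,45,0,0,0,0,0,0,45,0,0,0,0,0,0,45,0,0,0,0,0,0,45,0,0,0,0,0,0,45,0,0,0,0,0,0,45,0,0,0,0,0,0,45,0,0,0,0,0,0]'
python3 - <<'E'
from h import *
from rig import *
import go; go.go(.4265,.236,.003,-60)
ims=[]
for n in("top","scene"):
    d=get_image(n); np.savez(f"/tmp/{n}1.npz",**d)
    crop(d["frame"],proj(d,[.4265,.236,.02])[0],70,60,6,f"pics/t1_{n}.png")
E
```

```text
time_s: 6.3
position: [0.4261, 0.2357, 0.003]
tool_rot: [[0.866, 0.501, 0.0], [0.501, -0.866, 0.0], [0.0, 0.0, -1.0]]
ft_force: [-1.6, -0.4, 4.4]
grip_width: 0.0489
now [0.4261 0.2357 0.003 ] yhead -59.97 f [-1.6 -0.4  4.4] w 48.9 t 6.3 tiltz [ 2.e-04  1.e-04 -1.e+00]
turn units [ 0.    -0.001  0.004]
shift units (tool axes after turn) [ 0.009 -0.001 -0.   ]
pics/t1_top.png origin 163 221 scale 6
pics/t1_scene.png origin 306 126 scale 6
```

View pics/t1_scene.png

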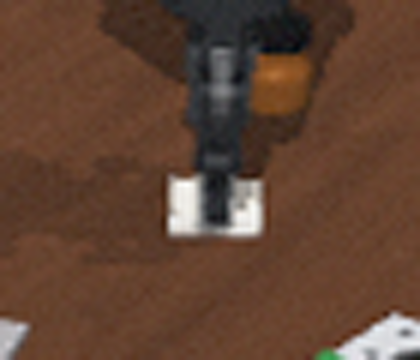

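View pics/t1_top.png

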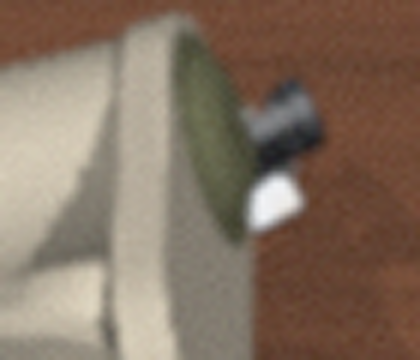

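```bash
python3 -m pendant '[85,0,0,0,0,0,0,85,0,0,0,0,0,0,85,0,0,-0.1,0,0,0,85,0,0,-0.5,0,0,0,85,0,0,-0.8,0,0,0,85,-0.3,0.4,-0.8,0,0,0,85,-0.4,0.8,-0.4,0,0,0,85,-0.4,0.8,0,0,0,0,85,-0.4,0.8,0,0,0,0,85,-0.3,0.5,0,0,0,0,85,-0.1,0.2,0,0,0,0]'
python3 - <<'E'
from h import *
from rig import *
ims=[]
F2=lambda r,h:(h[...,1]<60)&(h[...,2]>130)
for n in("top","scene"):
    d=get_image(n); np.savez(f"/tmp/{n}2.npz",**d)
    for f in(F2,F['white'],lambda r,h:(h[...,1]<90)&(h[...,2]>110)):
        p,sc,o=fit(d,OBJ['tile'][0],0,.4262,.2358,30,f,pad=8); print(n,p,sc); ims.append(o)
montage(ims,"pics/t2.png",n=3)
E
```

```text
time_s: 7.5
position: [0.4314, 0.0345, 0.1331]
tool_rot: [[0.867, 0.498, 0.0], [0.498, -0.867, -0.0], [0.0, 0.0, -1.0]]
ft_force: [-0.4, -0.4, 0.4]
grip_width: 0.0851
top [427.31 235.77  32.07] 0.885
top [427.24 235.15  33.42] 0.826
top [426.84 236.71  32.18] 0.819
scene [426.57 238.32  32.46] 0.948
scene [426.3  238.89  34.1 ] 0.914
scene [427.18 237.92  34.7 ] 0.888
```

View pics/t2.png

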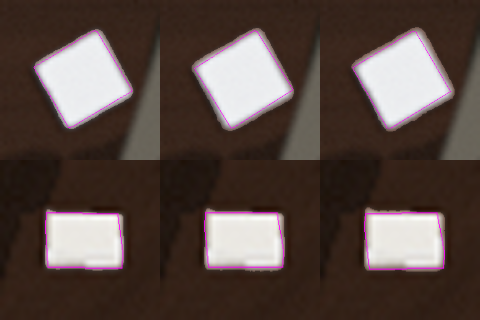

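```bash
cat >> h.py <<'E'
def fit2(d,V,z,x,y,thd,test,S=6,pad=8,rot=True):
    """silhouette fit with a free margin (px) that absorbs blur; blurred cost for sub-pixel slope"""
    q=proj(d,place(V,x,y,z,np.radians(thd))); x0,y0=np.floor(q.min(0)-pad).astype(int); x1,y1=np.ceil(q.max(0)+pad).astype(int)
    x0,y0=max(x0,0),max(y0,0)
    im=cv2.resize(d["frame"][y0:y1,x0:x1],None,fx=S,fy=S,interpolation=cv2.INTER_CUBIC)
    hsv=cv2.cvtColor(im,cv2.COLOR_RGB2HSV).astype(int); m=test(im.astype(int),hsv).astype(np.uint8)
    n,l,st,ce=cv2.connectedComponentsWithStats(m); cc=(q.mean(0)-[x0,y0])*S
    k=1+np.argmax([st[i,4]/(20+np.linalg.norm(ce[i]-cc)) for i in range(1,n)]); m=(l==k).astype(np.uint8)
    mf=cv2.GaussianBlur(m.astype(np.float32),(0,0),3)
    def poly(p):
        u=proj(d,place(V,p[0]/1e3,p[1]/1e3,z,np.radians(p[2])))
        return cv2.convexHull((((u-[x0,y0]+.5)*S-.5)*16).astype(np.int32))
    def cost(p):
        if not rot: p=[p[0],p[1],0,p[3]]
        b=np.zeros_like(m); h=poly(p); cv2.fillConvexPoly(b,h,1,cv2.LINE_8,4)
        dt=cv2.distanceTransform(b,cv2.DIST_L2,5)-cv2.distanceTransform(1-b,cv2.DIST_L2,5)
        bf=1/(1+np.exp(-np.clip((dt+p[3])/1.8,-30,30)))
        return ((bf-mf)**2).sum()/m.sum()
    p0=np.array([x*1e3,y*1e3,thd,0.])
    for st_ in(5,1.5):
        sim=np.array([p0]+[p0+np.eye(4)[i]*st_ for i in range(4)])
        best=minimize(cost,p0,method="Nelder-Mead",options=dict(initial_simplex=sim,xatol=.02,fatol=1e-6,maxiter=400)); p0=best.x
    p=p0 if rot else np.array([p0[0],p0[1],0,p0[3]])
    o=im.copy(); o[m==0]//=2; cv2.polylines(o,[(poly(p)//16).astype(np.int32)],True,(255,0,255),1)
    return np.round(p,2),round(best.fun,4),o
F['orange']=lambda r,h:(h[...,0]>6)&(h[...,0]<25)&(h[...,1]>140)&(h[...,2]>110)
E
python3 - <<'E'
from h import *
import time
F2=lambda r,h:(h[...,1]<60)&(h[...,2]>130)
for n in("top","scene"):
    d=dict(np.load(f'/tmp/{n}2.npz'))
    for f in(F2,F['white']):
        t=time.time();print(n,*fit2(d,OBJ['tile'][0],0,.4262,.2358,30,f)[:2],round(time.time()-t,1))
g=dict(bar=(.4264,-.031,106.7),gauge=(.424,-.236,-22.3),brass=(.561,.32,0),red=(.561,-.3295,0),green=(.617,.0393,-8),blue=(.599,-.0795,-8),padL=(.619,.119,0),padR=(.584,-.147,0))
ims=[]
for nm in("top","scene"):
  q=dict(np.load(f'/tmp/{nm}0.npz'))
  for n,(x,y,t) in g.items():
    if nm=="scene" and n=="padL": continue
    V,z,c=OBJ[n]; p,sc,o=fit2(q,V,z,x,y,t,F[c],rot=len(V)==8,pad=5 if 'pad' in n else 8); ims.append(o); print(nm,n,p,sc)
montage(ims,"pics/fit2.png")
E
```

```text
top [427.42 235.33  29.82   4.14] 0.002 0.5
top [426.96 235.65  29.82   6.41] 0.0019 0.6
scene [426.65 238.49  30.87   1.19] 0.0059 0.2
scene [426.76 238.32  30.9    2.24] 0.005 0.3
top bar [426.24 -30.89 106.49   6.29] 0.0017
top gauge [ 423.93 -238.39  -23.29    2.29] 0.0201
top brass [562.29 321.59   0.     2.38] 0.0036
top red [ 561.4  -330.65    0.     -2.  ] 0.0032
top green [618.97  40.88  -8.98  -4.39] 0.015
top blue [601.23 -79.35  -8.51  -4.12] 0.0149
top padL [619.32 119.26   0.    -6.44] 0.0046
top padR [ 584.33 -146.83    0.     -6.16] 0.0037
scene bar [ 4.2539e+02 -2.7780e+01  1.0664e+02 -3.3000e-01] 0.0047
scene gauge [ 423.48 -232.71  -24.09    2.64] 0.0177
scene brass [ 5.5952e+02  3.2716e+02  0.0000e+00 -8.0000e-02] 0.0231
scene red [ 561.85 -327.71    0.     -1.7 ] 0.0035
scene green [617.92  45.07  -8.18  -2.18] 0.0123
scene blue [601.03 -76.09  -9.27  -3.04] 0.0123
scene padR [ 585.15 -144.3     0.     -3.36] 0.0034
```

View pics/fit2.png

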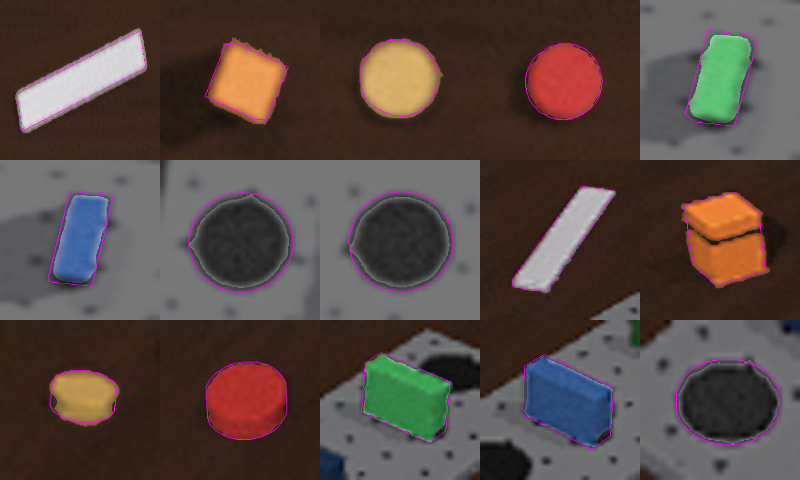

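```bash
python3 go.py .4262 .2358 .004 -60
```

```text
now [0.4316 0.0359 0.133 ] yhead -60.1 f [ 0.  -0.1 -0.3] w 85.3 t 7.6 tiltz [ 3.e-04  0.e+00 -1.e+00]
turn units [ 0.001 -0.002 -0.013]
shift units (tool axes after turn) [ 1.906 -3.516  2.58 ]
```

```bash
python3 -m pendant '[85,0.2,-0.3,0,0,0,0,85,0.4,-0.7,0,0,0,0,85,0.4,-0.8,0,0,0,0,85,0.4,-0.8,0.2,0,0,0,85,0.3,-0.6,0.5,0,0,0,85,0.206,-0.316,0.7,0,0,0,85,0,0,0.7,0,0,0,85,0,0,0.38,0,0,0,85,0,0,0.1,0,0,0,85,0,0,0,0,0,0,45,0,0,0,0,0,0,45,0,0,0,0,0,0]' 30
python3 -m pendant '[45,0,0,0,0,0,0,45,0,0,0,0,0,0,45,0,0,0,0,0,0,45,0,0,0,0,0,0,45,0,0,0,0,0,0,45,0,0,0,0,0,0,45,0,0,0,0,0,0]' 
python3 go.py .6090 -.0185 .09 -8.25
```

```text
time_s: 8.8
position: [0.4265, 0.2369, 0.0049]
tool_rot: [[0.866, 0.5, 0.002], [0.5, -0.866, 0.001], [0.002, 0.001, -1.0]]
ft_force: [0.2, 0.7, 0.3]
grip_width: 0.0586
time_s: 9.5
position: [0.4264, 0.2367, 0.0051]
tool_rot: [[0.866, 0.5, 0.002], [0.5, -0.866, 0.001], [0.002, 0.0, -1.0]]
ft_force: [-2.4, 0.1, 8.3]
grip_width: 0.0487
now [0.4264 0.2367 0.0051] yhead -59.99 f [-2.4  0.1  8.3] w 48.7 t 9.5 tiltz [ 2.1e-03  8.0e-04 -1.0e+00]
turn units [ 0.009 -0.014 -6.468]
shift units (tool axes after turn) [-4.528  4.346 -1.698]
```

```bash
python3 -m pendant '[45,0,0,-0.1,0,0,0,45,0,0,-0.4,0,0,0,45,0,0,-0.7,0,0,0,45,0,0,-0.8,0,0,0,45,0,0,-0.3,0,0,0,45,0,0,0,0,0,0]'
python3 - <<'E'
from h import *
from rig import *
import go; go.go(.6090,-.0179,.09,-8.25)
d=get_image("scene"); crop(d["frame"],proj(d,[.4265,.236,.12])[0],80,70,7,f"pics/t3.png")
E
```

```text
time_s: 10.1
position: [0.4269, 0.2368, 0.1213]
tool_rot: [[0.866, 0.5, 0.005], [0.5, -0.866, 0.001], [0.005, 0.001, -1.0]]
ft_force: [0.3, 0.2, -1.0]
grip_width: 0.0479
now [0.4269 0.2368 0.1213] yhead -59.97 f [ 0.3  0.2 -1. ] w 47.9 t 10.1 tiltz [ 0.0051  0.0014 -1.    ]
turn units [ 0.026 -0.03  -6.466]
shift units (tool axes after turn) [-4.518  4.336  0.626]
pics/t3.png origin 302 93 scale 7
```

View pics/t3.png

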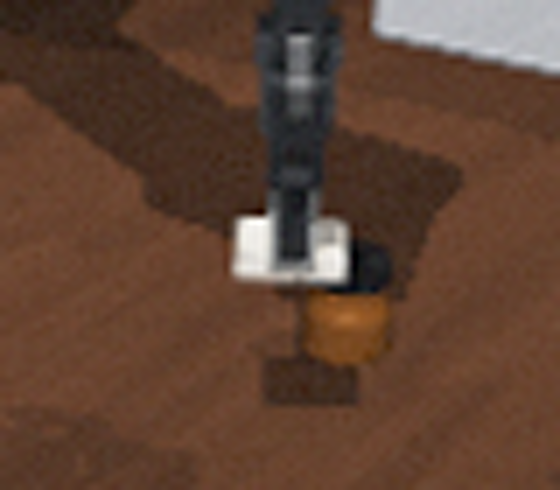

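```bash
python3 -m pendant '[45,0,0,0,0,0,-0.9,45,0,0,0,0,0,-0.92,45,0,0,0,0,0,-0.93,45,0,0,0,0,0,-0.93,45,0,0,0,0,0,-0.93,45,0,0,0,0,0,-0.93,45,0,0,0,0.026,-0.03,-0.926]'
python3 -m pendant '[45,-0.25,0.25,0,0,0,0,45,-0.55,0.5,0,0,0,0,45,-0.6,0.6,0,0,0,0,45,-0.65,0.65,0,0,0,0,45,-0.65,0.65,0,0,0,0,45,-0.65,0.6,0,0,0,0,45,-0.55,0.5,0,0,0,0,45,-0.4,0.4,0,0,0,0,45,-0.15,0.15,0,0,0,0,45,0,0,0,0,0,0,45,0,0,0,0,0,0]'
python3 go.py .6090 -.0179 .018 -8.25
```

```text
time_s: 10.85
position: [0.4251, 0.2362, 0.1173]
tool_rot: [[0.138, 0.99, -0.008], [0.99, -0.138, -0.004], [-0.005, -0.007, -1.0]]
ft_force: [-0.5, -1.0, -0.1]
grip_width: 0.0481
time_s: 11.95
position: [0.6059, -0.0134, 0.118]
tool_rot: [[0.143, 0.99, -0.007], [0.99, -0.143, -0.003], [-0.004, -0.006, -1.0]]
ft_force: [-0.4, 0.3, -1.4]
grip_width: 0.048
now [ 0.6059 -0.0134  0.118 ] yhead -8.21 f [-0.4  0.3 -1.4] w 48.0 t 11.95 tiltz [-0.0065 -0.0026 -1.    ]
turn units [-0.044  0.025  0.005]
shift units (tool axes after turn) [-0.079  0.075  2.   ]
```

```bash
python3 -m pendant '[45,-0.079,0.075,0,-0.044,0.025,0,45,0,0,0.2,0,0,0,45,0,0,0.4,0,0,0,45,0,0,0.4,0,0,0,45,0,0,0.3,0,0,0,45,0,0,0.2,0,0,0,45,0,0,0.1,0,0,0,45,0,0,0,0,0,0]'
python3 go.py .6090 -.0179 .017 -8.25
```

```text
time_s: 12.75
position: [0.6099, -0.0188, 0.0384]
tool_rot: [[0.143, 0.99, 0.001], [0.99, -0.143, -0.001], [-0.0, 0.001, -1.0]]
ft_force: [0.3, -0.3, 0.3]
grip_width: 0.0481
now [ 0.6099 -0.0188  0.0384] yhead -8.23 f [ 0.3 -0.3  0.3] w 48.1 t 12.75 tiltz [ 1.3e-03 -6.0e-04 -1.0e+00]
turn units [0.01  0.003 0.003]
shift units (tool axes after turn) [ 0.014 -0.02   0.428]
```

```bash
python3 -m pendant '[45,0.014,-0.02,0.15,0.01,0,0,45,0,0,0.12,0,0,0,45,0,0,0.08,0,0,0,45,0,0,0.03,0,0,0,45,0,0,0,0,0,0]'
python3 go.py .6090 -.0179 .017 -8.25
```

```text
time_s: 13.25
position: [0.6092, -0.0182, 0.0197]
tool_rot: [[0.143, 0.99, 0.001], [0.99, -0.143, -0.001], [-0.0, 0.001, -1.0]]
ft_force: [0.4, 0.3, -0.4]
grip_width: 0.048
now [ 0.6092 -0.0182  0.0197] yhead -8.24 f [ 0.4  0.3 -0.4] w 48.0 t 13.25 tiltz [ 6.e-04 -5.e-04 -1.e+00]
turn units [0.004 0.003 0.001]
shift units (tool axes after turn) [ 0.005 -0.006  0.054]
```

```bash
python3 -m pendant '[45,0.004,-0.004,0.03,0,0,0,45,0,0,0.02,0,0,0,45,0,0,0,0,0,0]'
python3 go.py .6090 -.0179 .016 -8.25
```

```text
time_s: 13.55
position: [0.6091, -0.0179, 0.0174]
tool_rot: [[0.143, 0.99, 0.001], [0.99, -0.143, -0.001], [-0.0, 0.001, -1.0]]
ft_force: [0.7, -0.5, -0.6]
grip_width: 0.048
now [ 0.6091 -0.0179  0.0174] yhead -8.24 f [ 0.7 -0.5 -0.6] w 48.0 t 13.55 tiltz [ 8.e-04 -6.e-04 -1.e+00]
turn units [0.007 0.003 0.001]
shift units (tool axes after turn) [ 0.    -0.002  0.027]
```

```bash
python3 -m pendant '[45,0,0,0.015,0,0,0,45,0,0,0.01,0,0,0,45,0,0,0,0,0,0]'
python3 go.py .6090 -.0179 .016 -8.25
```

```text
time_s: 13.85
position: [0.6092, -0.0179, 0.0171]
tool_rot: [[0.143, 0.99, 0.001], [0.99, -0.143, -0.001], [-0.001, 0.002, -1.0]]
ft_force: [-2.7, 0.6, 8.4]
grip_width: 0.0482
now [ 0.6092 -0.0179  0.0171] yhead -8.23 f [-2.7  0.6  8.4] w 48.2 t 13.85 tiltz [ 1.4e-03 -8.0e-04 -1.0e+00]
turn units [0.011 0.004 0.002]
shift units (tool axes after turn) [ 0.    -0.004  0.023]
```

```bash
python3 -m pendant '[60,0,0,-0.015,0,0,0,60,0,0,0,0,0,0,60,0,0,0,0,0,0,60,0,0,-0.1,0,0,0,85,0,0,-0.5,0,0,0,85,0,0,-0.8,0,0,0,85,0,0,-0.6,0,0,0,85,0,0,0,0,0,-0.8,85,0,0,0,0,0,-0.8,85,0,0,0,0,0,-0.8,85,0,0,0,0,0,-0.7,85,0,0,0,0,0,0]'
python3 go.py .4251 -.0305 .004 16.55
```

```text
time_s: 15.05
position: [0.609, -0.0179, 0.1171]
tool_rot: [[-0.286, 0.958, 0.001], [0.958, 0.286, -0.001], [-0.001, 0.001, -1.0]]
ft_force: [0.4, -0.9, 0.0]
grip_width: 0.0849
now [ 0.609  -0.0179  0.1171] yhead 16.61 f [ 0.4 -0.9  0. ] w 84.9 t 15.05 tiltz [ 9.e-04 -6.e-04 -1.e+00]
turn units [0.005 0.006 0.007]
shift units (tool axes after turn) [ 0.806 -3.598  2.262]
```

```bash
python3 -m pendant '[85,0.05,-0.25,0,0,0,0,85,0.1,-0.5,0,0,0,0,85,0.15,-0.7,0,0,0,0,85,0.16,-0.75,0,0,0,0,85,0.15,-0.7,0,0,0,0,85,0.12,-0.45,0.1,0,0,0,85,0.076,-0.248,0.1,0,0,0,85,0,0,0.2,0,0,0,85,0,0,0.4,0,0,0,85,0,0,0.2,0,0,0,85,0,0,0,0,0,0]'
python3 - <<'E'
from h import *
from rig import *
import go; go.go(.4251,-.0305,.004,16.55)
d=get_image("top"); np.savez("/tmp/top3.npz",**d)
crop(d["frame"],(295,185),150,75,5,"pics/bed3.png")
F2=lambda r,h:(h[...,1]<60)&(h[...,2]>130)
E
```

```text
time_s: 16.15
position: [0.4247, -0.0304, 0.066]
tool_rot: [[-0.283, 0.959, -0.001], [0.959, 0.283, 0.0], [0.0, -0.001, -1.0]]
ft_force: [-0.5, -0.1, -0.6]
grip_width: 0.0851
now [ 0.4247 -0.0304  0.066 ] yhead 16.41 f [-0.5 -0.1 -0.6] w 85.1 t 16.15 tiltz [-1.2e-03  1.0e-04 -1.0e+00]
turn units [-0.008 -0.003 -0.017]
shift units (tool axes after turn) [-0.004  0.008  1.241]
pics/bed3.png origin 220 147 scale 5
```

View pics/bed3.png

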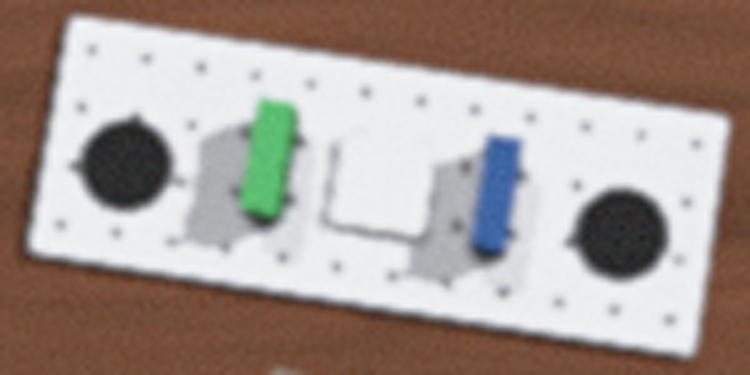

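```bash
python3 -m pendant '[85,0,0.008,0.3,0,0,-0.017,85,0,0,0.4,0,0,0,85,0,0,0.3,0,0,0,85,0,0,0.15,0,0,0,85,0,0,0.07,0,0,0,85,0,0,0,0,0,0,25,0,0,0,0,0,0,25,0,0,0,0,0,0,25,0,0,0,0,0,0,25,0,0,0,0,0,0,25,0,0,0,0,0,0,25,0,0,0,0,0,0]' 40
python3 -m pendant '[25,0,0,0,0,0,0,25,0,0,0,0,0,0,25,0,0,0,0,0,0,25,0,0,0,0,0,0,25,0,0,0,0,0,0]' 
python3 go.py .4251 -.0305 .12 16.55
```

```text
time_s: 17.4
position: [0.4257, -0.0305, 0.0062]
tool_rot: [[-0.287, 0.958, 0.002], [0.958, 0.287, -0.001], [-0.001, 0.001, -1.0]]
ft_force: [-1.1, 0.5, 7.1]
grip_width: 0.027
time_s: 17.9
position: [0.4257, -0.0305, 0.0062]
tool_rot: [[-0.287, 0.958, 0.002], [0.958, 0.287, -0.001], [-0.001, 0.001, -1.0]]
ft_force: [-1.3, 0.2, 6.5]
grip_width: 0.0271
now [ 0.4257 -0.0305  0.0062] yhead 16.69 f [-1.3  0.2  6.5] w 27.1 t 17.9 tiltz [ 1.5e-03 -9.0e-04 -1.0e+00]
turn units [0.009 0.009 0.018]
shift units (tool axes after turn) [ 0.004 -0.012 -2.275]
```

```bash
python3 -m pendant '[25,0,0,-0.1,0,0,0,25,0,0,-0.3,0,0,0,25,0,0,-0.5,0,0,0,25,0,0,-0.5,0,0,0,25,0,0,-0.4,0,0,0,25,0,0,-0.3,0,0,0,25,0,0,-0.1,0,0,0,25,0,0,0,0,0,0]'
python3 - <<'E'
from h import *
from rig import *
import go; go.go(.609,-.0185,.12,-8.25)
d=get_image("scene"); crop(d["frame"],proj(d,[.4265,-.03,.12])[0],110,80,7,f"pics/b4.png")
d=get_image("top"); crop(d["frame"],proj(d,[.4265,-.03,.12])[0],110,80,7,f"pics/b4t.png")
E
```

```text
time_s: 18.7
position: [0.4255, -0.0304, 0.116]
tool_rot: [[-0.287, 0.958, 0.001], [0.958, 0.287, -0.001], [-0.001, 0.001, -1.0]]
ft_force: [-0.0, 0.2, -2.7]
grip_width: 0.0266
now [ 0.4255 -0.0304  0.116 ] yhead 16.7 f [-0.   0.2 -2.7] w 26.6 t 18.7 tiltz [ 1.4e-03 -8.0e-04 -1.0e+00]
turn units [0.01  0.007 3.119]
shift units (tool axes after turn) [ 0.761  3.599 -0.081]
pics/b4.png origin 240 119 scale 7
pics/b4t.png origin 242 212 scale 7
```

View pics/b4.png

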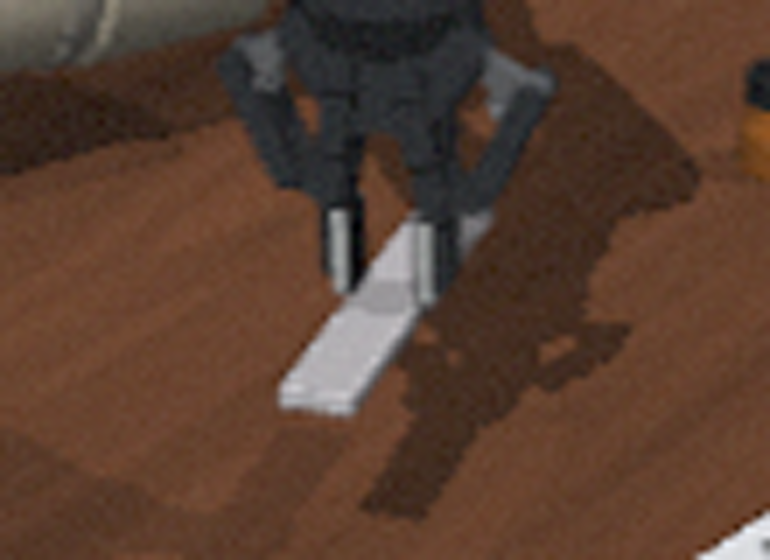

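View pics/b4t.png

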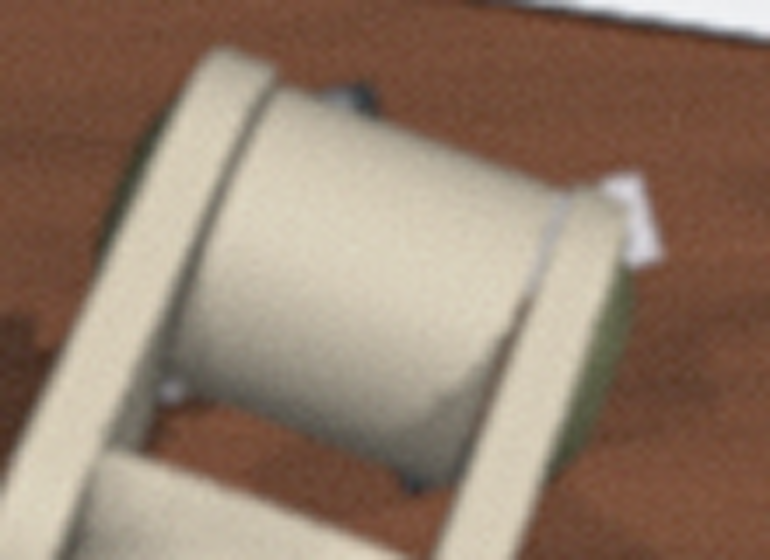

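```bash
python3 -m pendant '[25,0,0,0,0,0,0.6,25,0,0,0,0,0,0.9,25,0,0,0,0,0,0.9,25,0,0,0,0.01,0.007,0.719,25,0.05,0.25,0,0,0,0,25,0.1,0.5,0,0,0,0,25,0.14,0.65,0,0,0,0,25,0.14,0.7,0,0,0,0,25,0.14,0.65,0,0,0,0,25,0.1,0.5,0,0,0,0,25,0.06,0.25,0,0,0,0,25,0.03,0.1,0,0,0,0]'
python3 -m pendant '[25,0,0,0,0,0,0,25,0,0,0,0,0,0]'
python3 go.py .609 -.0185 .058 -8.25
```

```text
time_s: 20.0
position: [0.6095, -0.0185, 0.1138]
tool_rot: [[0.143, 0.99, -0.003], [0.99, -0.143, 0.001], [0.001, -0.003, -1.0]]
ft_force: [-0.7, 0.4, -3.4]
grip_width: 0.0269
time_s: 20.2
position: [0.6082, -0.0186, 0.1151]
tool_rot: [[0.144, 0.99, -0.002], [0.99, -0.144, 0.001], [0.0, -0.002, -1.0]]
ft_force: [0.1, 0.3, -1.9]
grip_width: 0.027
now [ 0.6082 -0.0186  0.1151] yhead -8.26 f [ 0.1  0.3 -1.9] w 27.0 t 20.2 tiltz [-2.1e-03  8.0e-04 -1.0e+00]
turn units [-0.016 -0.004 -0.001]
shift units (tool axes after turn) [0.004 0.015 1.142]
```

```bash
python3 -m pendant '[25,0.004,0.012,0.2,-0.016,0,0,25,0,0,0.3,0,0,0,25,0,0,0.3,0,0,0,25,0,0,0.17,0,0,0,25,0,0,0.07,0,0,0,25,0,0,0,0,0,0]'
python3 - <<'E'
from h import *
from rig import *
import go; go.go(.609,-.0185,.058,-8.25)
d=get_image("scene"); crop(d["frame"],proj(d,[.609,-.0185,.06])[0],120,85,6,f"pics/b5.png")
d=get_image("top"); crop(d["frame"],(295,185),150,75,5,f"pics/b5t.png")
E
```

```text
time_s: 20.8
position: [0.6096, -0.0185, 0.0634]
tool_rot: [[0.144, 0.99, 0.001], [0.99, -0.144, 0.0], [0.001, 0.001, -1.0]]
ft_force: [-0.0, -0.2, -2.4]
grip_width: 0.027
now [ 0.6096 -0.0185  0.0634] yhead -8.26 f [-0.  -0.2 -2.4] w 27.0 t 20.8 tiltz [ 1.2e-03  3.0e-04 -1.0e+00]
turn units [ 0.008 -0.004 -0.002]
shift units (tool axes after turn) [-0.001 -0.011  0.107]
pics/b5.png origin 293 152 scale 6
pics/b5t.png origin 220 147 scale 5
```

View pics/b5.png

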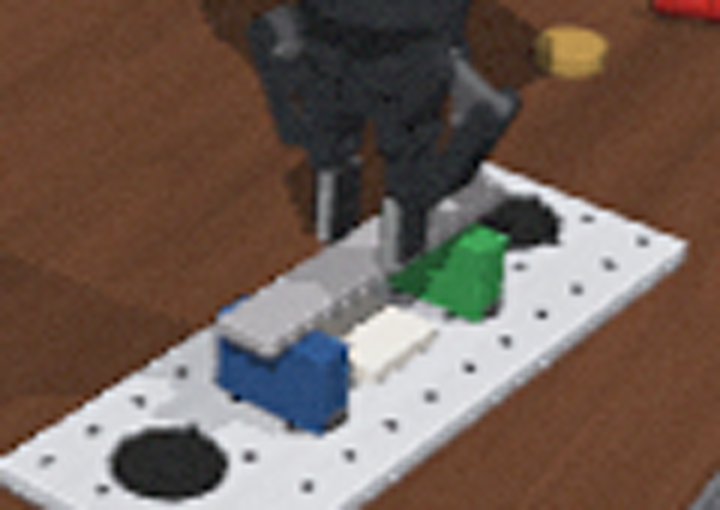

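View pics/b5t.png

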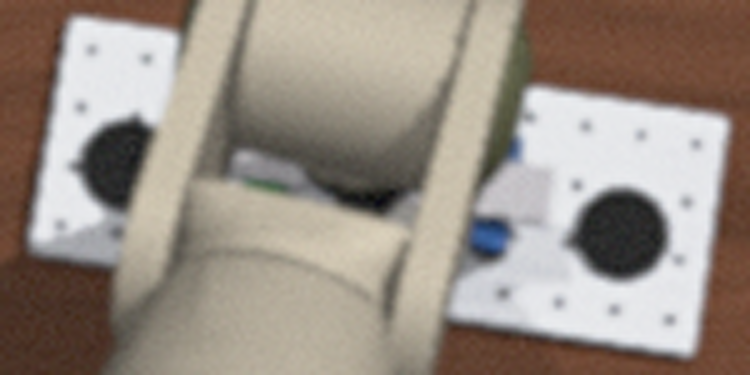

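```bash
python3 -m pendant '[25,0,-0.01,0.05,0,0,0,25,0,0,0.03,0,0,0,25,0,0,0.02,0,0,0,25,0,0,0,0,0,0]'
python3 go.py .609 -.0185 .058 -8.25
```

```text
time_s: 21.3
position: [0.6093, -0.0184, 0.0586]
tool_rot: [[0.144, 0.99, 0.002], [0.99, -0.144, 0.0], [0.0, 0.002, -1.0]]
ft_force: [0.2, -0.2, -3.3]
grip_width: 0.0271
now [ 0.6093 -0.0184  0.0586] yhead -8.26 f [ 0.2 -0.2 -3.3] w 27.1 t 21.3 tiltz [ 1.6e-03  2.0e-04 -1.0e+00]
turn units [ 0.011 -0.003 -0.001]
shift units (tool axes after turn) [-0.002 -0.005  0.011]
```

```bash
python3 -m pendant '[25,0,-0.003,0.015,0,0,0,25,0,0,0.015,0,0,0,25,0,0,0,0,0,0]'
python3 go.py .609 -.0185 .058 -8.25
```

```text
time_s: 21.6
position: [0.6094, -0.0185, 0.0583]
tool_rot: [[0.144, 0.99, 0.003], [0.99, -0.144, -0.0], [0.0, 0.003, -1.0]]
ft_force: [-2.4, 0.9, 6.6]
grip_width: 0.0268
now [ 0.6094 -0.0185  0.0583] yhead -8.25 f [-2.4  0.9  6.6] w 26.8 t 21.6 tiltz [ 2.9e-03 -2.0e-04 -1.0e+00]
turn units [ 0.021 -0.002 -0.   ]
shift units (tool axes after turn) [-0.002 -0.007  0.006]
```

```bash
python3 -m pendant '[40,0,0,-0.01,0,0,0,40,0,0,0,0,0,0,40,0,0,0,0,0,0,55,0,0,-0.05,0,0,0,55,0,0,-0.3,0,0,0,85,0,0,-0.7,0,0,0,85,0,0,-0.6,0,0,0.4,85,0,0,0,0,0,0.8,85,0,0,0,0,0,0.7,85,0,0,0,0,0,0]'
python3 go.py .423 -.2363 .03 -23.5
```

```text
time_s: 22.6
position: [0.609, -0.0184, 0.1404]
tool_rot: [[0.399, 0.917, 0.002], [0.917, -0.399, 0.0], [0.001, 0.002, -1.0]]
ft_force: [-0.0, 0.3, 0.3]
grip_width: 0.0851
now [ 0.609  -0.0184  0.1404] yhead -23.5 f [-0.   0.3  0.3] w 85.1 t 22.6 tiltz [ 2.1e-03  1.0e-04 -1.0e+00]
turn units [ 0.013 -0.007 -0.001]
shift units (tool axes after turn) [-5.479 -1.674  2.209]
```

```bash
python3 -m pendant '[85,-0.3,-0.1,0,0,0,0,85,-0.6,-0.2,0,0.013,0,0,85,-0.8,-0.24,0,0,0,0,85,-0.8,-0.24,0,0,0,0,85,-0.8,-0.24,0,0,0,0,85,-0.8,-0.24,0,0,0,0,85,-0.7,-0.2,0,0,0,0,85,-0.45,-0.15,0.1,0,0,0,85,-0.229,-0.064,0.1,0,0,0,85,0,0,0.1,0,0,0,85,0,0,0,0,0,0]'
python3 - <<'E'
from h import *
from rig import *
import go; go.go(.423,-.2363,.03,-23.5)
d=get_image("top"); np.savez("/tmp/top6.npz",**d); crop(d["frame"],(295,185),150,75,5,f"pics/b6t.png")
V=OBJ['bar'][0]; p,sc,o=fit2(d,V,.052,.609,-.0185,81.75,lambda r,h:(h[...,1]<60)&(h[...,2]>120)&(h[...,2]<235)); print(p,sc)
d=get_image("scene"); np.savez("/tmp/scene6.npz",**d); crop(d["frame"],proj(d,[.609,-.0185,.06])[0],120,85,6,f"pics/b6.png")
E
```

```text
time_s: 23.7
position: [0.4234, -0.2357, 0.1242]
tool_rot: [[0.397, 0.918, -0.001], [0.918, -0.397, 0.002], [0.002, -0.002, -1.0]]
ft_force: [0.1, 0.2, 0.2]
grip_width: 0.0847
now [ 0.4234 -0.2357  0.1242] yhead -23.4 f [0.1 0.2 0.2] w 84.7 t 23.7 tiltz [-8.0e-04  2.2e-03 -1.0e+00]
turn units [-0.012 -0.012  0.013]
shift units (tool axes after turn) [-0.014 -0.002  1.884]
pics/b6t.png origin 220 147 scale 5
[594.01 -16.22  82.51  43.11] 0.1586
pics/b6.png origin 293 152 scale 6
```

View pics/b6t.png

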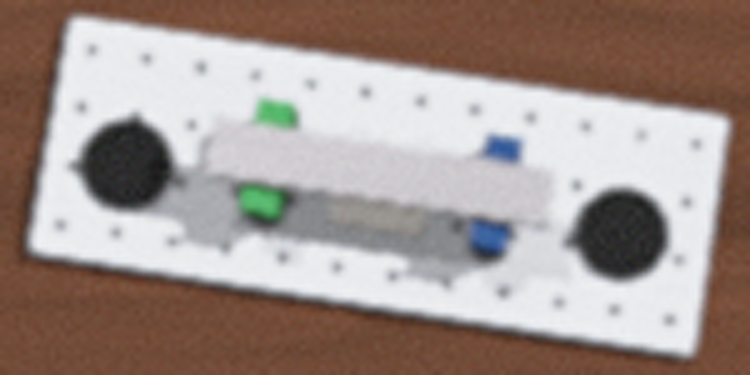

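View pics/b6.png

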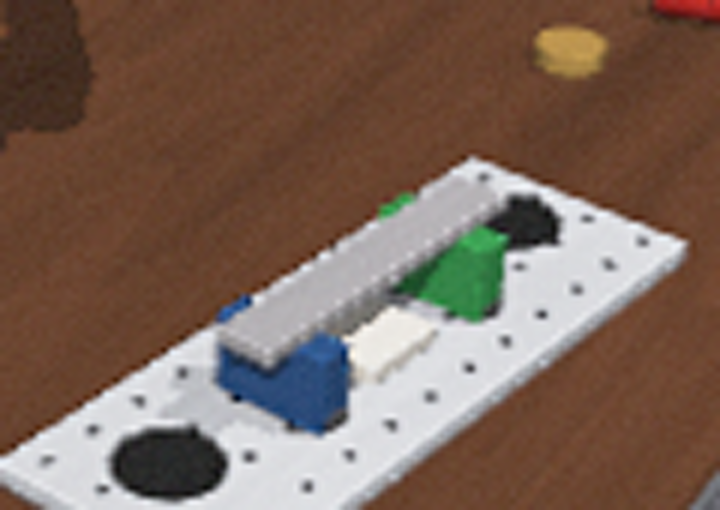

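```bash
cat > ov.py <<'E'
from h import *
def overlay(d,items,c,w,h,s,fn):
    x0,y0=int(c[0]-w/2),int(c[1]-h/2)
    o=cv2.resize(d["frame"][y0:y0+h,x0:x0+w,::-1],None,fx=s,fy=s,interpolation=cv2.INTER_CUBIC)
    for V,z,p,col in items:
        top=V[V[:,2]==V[:,2].max()]
        for W in(V,top):
            u=proj(d,place(W,p[0]/1e3,p[1]/1e3,z,np.radians(p[2]))); cv2.polylines(o,[cv2.convexHull((((u-[x0,y0]+.5)*s-.5)).astype(np.int32))],True,col,1,cv2.LINE_AA)
    cv2.imwrite(fn,o)
E
python3 - <<'E'
from ov import *
for n,off in(("top",(1,-.3)),("scene",(.5,2.6))):
    d=dict(np.load(f"/tmp/{n}6.npz"))
    P=lambda x,y,t:(x+off[0],y+off[1],t)
    it=[(OBJ['bar'][0],.052,P(609,-18.5,81.75),(0,0,255)),(OBJ['green'][0],.012,P(617.7,41.8,-8.25),(255,0,255)),(OBJ['blue'][0],.012,P(600.3,-78.9,-8.25),(255,0,255)),(OBJ['tile'][0],.012,P(609,-18.5,-8.25),(0,160,255)),(OBJ['padR'][0],.012,P(583.9,-146.7,0),(0,255,255)),(OBJ['padL'][0],.012,P(618.3,119.6,0),(0,255,255))]
    overlay(d,it,(295,185) if n=="top" else (352,215),135,75 if n=="top" else 90,6 if n=="scene" else 5.9,f"pics/ov6_{n}.png")
E
```

```text
(no output)
```

View pics/ov6_top.png

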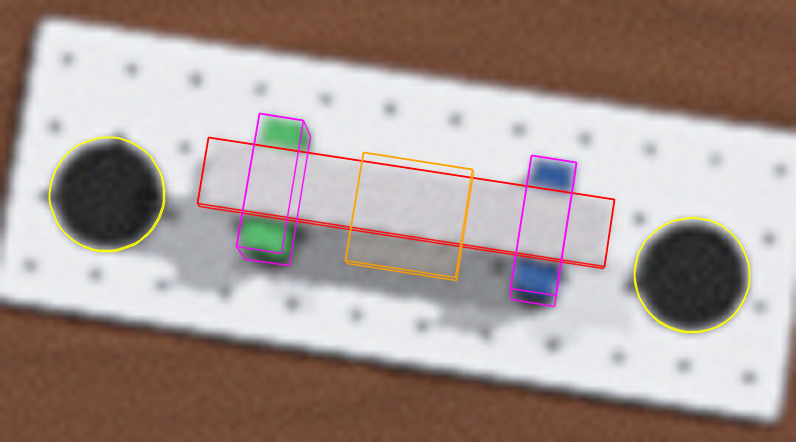

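View pics/ov6_scene.png

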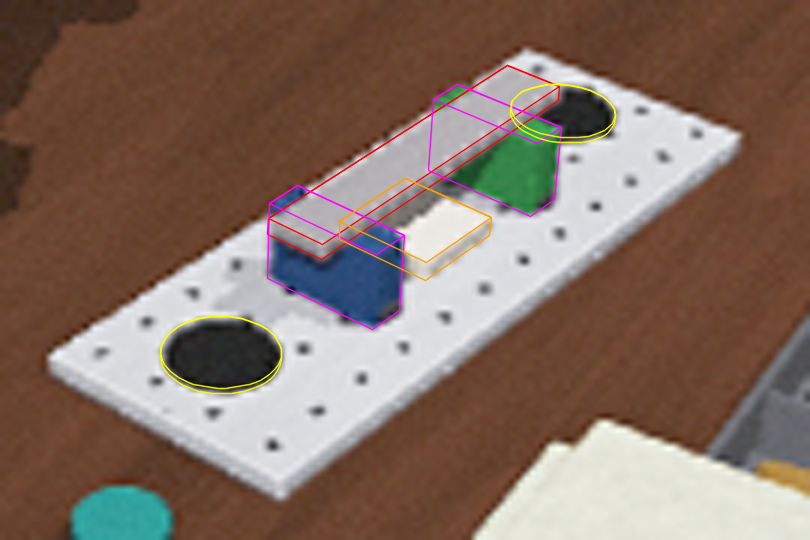

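Run:
```python
from ov import *
out=[]
d=dict(np.load("/tmp/top6.npz"))
# profile along bar axis in ortho at z=.060
im=ortho(d,.060,.54,.68,-.14,.10,.0005).astype(float).mean(2)
a=np.radians(81.75); ax=np.array([np.cos(a),np.sin(a)]); nx=np.array([-ax[1],ax[0]])
c=np.array([.610,-.0188])
def samp(s,t):
    P=c+np.multiply.outer(s,ax)+np.multiply.outer(t,nx) if np.ndim(t)==0 else c+s[:,None]*ax+t[:,None]*nx
    return im[np.round((.68-P[...,0])/.0005).astype(int),np.round((.10-P[...,1])/.0005).astype(int)]
s=np.arange(-.105,.106,.0005)
pr=np.mean([samp(s,t) for t in np.arange(-.009,.0095,.001)],0)
for k in range(0,len(s),4):
    if abs(abs(s[k])-.09)<.014: print(round(s[k]*1e3,1),round(pr[k]))
t=np.arange(-.026,.0265,.001)
print("across")
for lo,hi in((-.045,-.02),(.02,.045),(-.01,.01)):
    pr=np.mean([samp(np.full_like(t,q),t) for q in np.arange(lo,hi,.002)],0)
    print([(int(round(a*1e3)),int(b)) for a,b in zip(t,pr)])
```

```text
-103.0 213
-101.0 221
-99.0 229
-97.0 234
-95.0 235
-93.0 232
-91.0 224
-89.0 215
-87.0 207
-85.0 203
-83.0 202
-81.0 201
-79.0 203
-77.0 203
77.0 209
79.0 209
81.0 209
83.0 209
85.0 209
87.0 204
89.0 195
91.0 193
93.0 204
95.0 219
97.0 226
99.0 225
101.0 226
103.0 230
across
[(-26, 235), (-25, 235), (-24, 235), (-23, 235), (-22, 234), (-21, 234), (-20, 234), (-19, 233), (-18, 231), (-17, 228), (-16, 224), (-15, 219), (-14, 214), (-13, 210), (-12, 206), (-11, 204), (-10, 203), (-9, 203), (-8, 204), (-7, 204), (-6, 204), (-5, 204), (-4, 204), (-3, 204), (-2, 204), (-1, 204), (0, 203), (1, 203), (2, 203), (3, 203), (4, 203), (5, 202), (6, 202), (7, 202), (8, 202), (9, 202), (10, 201), (11, 199), (12, 195), (13, 188), (14, 177), (15, 162), (16, 149), (17, 140), (18, 133), (19, 130), (20, 129), (21, 130), (22, 131), (23, 130), (24, 131), (25, 131), (26, 133)]
[(-26, 235), (-25, 234), (-24, 234), (-23, 234), (-22, 234), (-21, 234), (-20, 232), (-19, 232), (-18, 230), (-17, 227), (-16, 224), (-15, 221), (-14, 217), (-13, 214), (-12, 211), (-11, 209), (-10, 208), (-9, 207), (-8, 207), (-7, 
[... 249 characters left out ...]
(17, 137), (18, 128), (19, 124), (20, 123), (21, 123), (22, 125), (23, 126), (24, 127), (25, 128), (26, 131)]
[(-26, 234), (-25, 235), (-24, 235), (-23, 235), (-22, 235), (-21, 235), (-20, 234), (-19, 234), (-18, 233), (-17, 230), (-16, 227), (-15, 223), (-14, 218), (-13, 213), (-12, 210), (-11, 207), (-10, 206), (-9, 206), (-8, 206), (-7, 205), (-6, 205), (-5, 205), (-4, 205), (-3, 206), (-2, 207), (-1, 207), (0, 206), (1, 205), (2, 204), (3, 204), (4, 205), (5, 205), (6, 204), (7, 203), (8, 204), (9, 204), (10, 205), (11, 203), (12, 198), (13, 189), (14, 177), (15, 163), (16, 152), (17, 145), (18, 142), (19, 142), (20, 144), (21, 147), (22, 148), (23, 149), (24, 149), (25, 149), (26, 147)]
```

```bash
python3 -m pendant '[85,-0.014,0,0.3,-0.01,-0.01,0.012,85,0,0,0.5,0,0,0,85,0,0,0.5,0,0,0,85,0,0,0.4,0,0,0,85,0,0,0.25,0,0,0,85,0,0,0.13,0,0,0,85,0,0,0,0,0,0]' 30
python3 -m pendant '[25,0,0,0,0,0,0,25,0,0,0,0,0,0,25,0,0,0,0,0,0,25,0,0,0,0,0,0,25,0,0,0,0,0,0,25,0,0,0,0,0,0,25,0,0,0,0,0,0,25,0,0,0,0,0,0,25,0,0,0,0,0,0,25,0,0,0,0,0,0]' 
python3 go.py .423 -.2363 .02 -23.5
```

```text
time_s: 24.5
position: [0.4232, -0.2365, 0.0205]
tool_rot: [[0.399, 0.917, 0.0], [0.917, -0.399, -0.0], [-0.0, 0.0, -1.0]]
ft_force: [0.8, 0.2, 0.5]
grip_width: 0.0852
time_s: 25.5
position: [0.4231, -0.2373, 0.0214]
tool_rot: [[0.4, 0.917, 0.001], [0.917, -0.4, -0.001], [-0.001, 0.002, -1.0]]
ft_force: [-0.4, -0.5, 6.4]
grip_width: 0.0295
now [ 0.4231 -0.2373  0.0214] yhead -23.55 f [-0.4 -0.5  6.4] w 29.5 t 25.5 tiltz [ 0.0013 -0.0015 -1.    ]
turn units [ 0.013  0.006 -0.006]
shift units (tool axes after turn) [ 0.017 -0.01   0.028]
```

```bash
python3 -m pendant '[85,0,0,0,0,0,0,85,0,0,0,0,0,0,85,0,0,0,0,0,0,85,0,0,0,0,0,0]'
python3 -m pendant '[85,0,0,0,0,0,-0.93,85,0,0,0,0,0,-0.94,85,0,0,0,0,0,-0.94,85,0,0,0,0,0,-0.94,85,0,0,0,0,0,-0.94,85,0,0,0,0,0,-0.94,85,0,0,0,0,0,-0.94,85,0,0,0,0,0,-0.94,85,0,0,0,0,0,-0.94,85,0,0,0,0,0,-0.94,85,0,0,0,0,0,-0.94,85,0,0,0,0,0,-0.92]'
python3 -m pendant '[85,0,0,0,0,0,0,25,0,0,0,0,0,0,25,0,0,0,0,0,0,25,0,0,0,0,0,0,25,0,0,0,0,0,0,25,0,0,0,0,0,0,25,0,0,0,0,0,0,25,0,0,0,0,0,0,25,0,0,0,0,0,0,25,0,0,0,0,0,0,25,0,0,0,0,0,0]' 
python3 go.py .423 -.2363 .12 66.5
```

```text
time_s: 25.9
position: [0.4229, -0.2371, 0.0208]
tool_rot: [[0.4, 0.917, 0.001], [0.917, -0.4, -0.001], [-0.0, 0.001, -1.0]]
ft_force: [0.2, -0.1, 0.1]
grip_width: 0.084
time_s: 27.1
position: [0.4229, -0.2371, 0.0208]
tool_rot: [[-0.919, 0.395, 0.001], [0.395, 0.919, -0.001], [-0.001, -0.001, -1.0]]
ft_force: [0.1, 0.1, 0.6]
grip_width: 0.0852
time_s: 28.2
position: [0.423, -0.2372, 0.021]
tool_rot: [[-0.917, 0.4, 0.001], [0.4, 0.917, -0.001], [-0.001, -0.001, -1.0]]
ft_force: [-0.3, -0.0, 3.5]
grip_width: 0.0299
now [ 0.423  -0.2372  0.021 ] yhead 66.44 f [-0.3 -0.   3.5] w 29.9 t 28.2 tiltz [ 9.e-04 -1.e-03 -1.e+00]
turn units [-0.004  0.009 -0.008]
shift units (tool axes after turn) [ 0.007  0.016 -1.98 ]
```

```bash
python3 -m pendant '[25,0,0,-0.2,0,0,0,25,0,0,-0.5,0,0,0,25,0,0,-0.7,0,0,0,25,0,0,-0.7,0,0,-0.4,25,0,0,-0.4,0,0,-0.8,25,0,0,-0.1,0,0,-0.7,25,0,0,0,0,0,0]' 40
python3 go.py .609 -.0185 .15 81.75
```

```text
time_s: 28.9
position: [0.4229, -0.2371, 0.1521]
tool_rot: [[-0.99, 0.144, 0.002], [0.144, 0.99, -0.002], [-0.002, -0.002, -1.0]]
ft_force: [0.4, 0.7, -1.0]
grip_width: 0.0295
now [ 0.4229 -0.2371  0.1521] yhead 81.7 f [ 0.4  0.7 -1. ] w 29.5 t 28.9 tiltz [ 0.002  -0.0022 -1.    ]
turn units [-0.014  0.017 -0.007]
shift units (tool axes after turn) [-3.056  4.86   0.042]
```

```bash
python3 -m pendant '[25,-0.16,0.25,0,-0.014,0.017,0,25,-0.3,0.5,0,0,0,0,25,-0.4,0.65,0,0,0,0,25,-0.45,0.7,0,0,0,0,25,-0.45,0.7,0,0,0,0,25,-0.43,0.7,0,0,0,0,25,-0.4,0.6,0,0,0,0,25,-0.26,0.43,0,0,0,0,25,-0.14,0.23,0,0,0,0,25,-0.066,0.1,0,0,0,0,25,0,0,0,0,0,0,25,0,0,0,0,0,0]'
python3 go.py .609 -.0185 .081 81.75
```

```text
time_s: 30.1
position: [0.6088, -0.0197, 0.1509]
tool_rot: [[-0.989, 0.147, -0.002], [0.147, 0.989, 0.001], [0.002, 0.001, -1.0]]
ft_force: [-0.4, -0.5, -0.9]
grip_width: 0.0294
now [ 0.6088 -0.0197  0.1509] yhead 81.56 f [-0.4 -0.5 -0.9] w 29.4 t 30.1 tiltz [-0.0019  0.0012 -1.    ]
turn units [ 0.007 -0.015 -0.024]
shift units (tool axes after turn) [-1.000e-03  2.400e-02  1.398e+00]
```

```bash
python3 -m pendant '[25,0,0.02,0.2,0,-0.01,-0.02,25,0,0,0.3,0,0,0,25,0,0,0.3,0,0,0,25,0,0,0.25,0,0,0,25,0,0,0.15,0,0,0,25,0,0,0.08,0,0,0,25,0,0,0,0,0,0]'
python3 go.py .609 -.0185 .081 81.75
```

```text
time_s: 30.8
position: [0.6094, -0.0178, 0.0866]
tool_rot: [[-0.99, 0.143, -0.0], [0.143, 0.99, 0.001], [0.001, 0.001, -1.0]]
ft_force: [-0.6, -0.3, -0.9]
grip_width: 0.0296
now [ 0.6094 -0.0178  0.0866] yhead 81.8 f [-0.6 -0.3 -0.9] w 29.6 t 30.8 tiltz [-4.0e-04  1.3e-03 -1.0e+00]
turn units [ 0.009 -0.004  0.006]
shift units (tool axes after turn) [ 0.006 -0.015  0.113]
```

```bash
python3 -m pendant '[25,0.004,-0.013,0.05,0.005,0,0,25,0,0,0.03,0,0,0,25,0,0,0.015,0,0,0,25,0,0,0,0,0,0]'
python3 go.py .609 -.0185 .081 81.75
```

```text
time_s: 31.2
position: [0.6092, -0.0183, 0.0823]
tool_rot: [[-0.99, 0.142, 0.0], [0.142, 0.99, 0.0], [-0.0, 0.0, -1.0]]
ft_force: [-0.8, 0.3, -1.4]
grip_width: 0.0295
now [ 0.6092 -0.0183  0.0823] yhead 81.81 f [-0.8  0.3 -1.4] w 29.5 t 31.2 tiltz [ 2.e-04  4.e-04 -1.e+00]
turn units [0.003 0.001 0.007]
shift units (tool axes after turn) [ 0.004 -0.004  0.026]
```

```bash
python3 -m pendant '[25,0.003,-0.003,0.015,0,0,0,25,0,0,0.01,0,0,0,25,0,0,0,0,0,0]'
python3 go.py .609 -.0185 .081 81.75
```

```text
time_s: 31.5
position: [0.6091, -0.0185, 0.0811]
tool_rot: [[-0.99, 0.143, 0.0], [0.143, 0.99, 0.0], [-0.0, 0.0, -1.0]]
ft_force: [-0.6, -0.6, 1.5]
grip_width: 0.0291
now [ 0.6091 -0.0185  0.0811] yhead 81.81 f [-0.6 -0.6  1.5] w 29.1 t 31.5 tiltz [ 2.e-04  4.e-04 -1.e+00]
turn units [0.003 0.001 0.007]
shift units (tool axes after turn) [ 0.001 -0.     0.002]
```

```bash
python3 -m pendant '[25,0,0,0.006,0,0,0,36,0,0,0,0,0,0,36,0,0,0,0,0,0,50,0,0,0,0,0,0,70,0,0,0,0,0,0,70,0,0,-0.1,0,0,0,85,0,0,-0.4,0,0,0,85,0,0,-0.8,0,0,0,85,0,0,-0.7,0,0,0,85,0,0,-0.3,0,0,0,85,0,0,0,0,0,0]'
python3 go.py .5613 .3219 .15 60
```

```text
time_s: 32.6
position: [0.6098, -0.0187, 0.1984]
tool_rot: [[-0.99, 0.142, 0.005], [0.142, 0.99, -0.001], [-0.005, 0.0, -1.0]]
ft_force: [-0.2, -0.8, -0.9]
grip_width: 0.0852
now [ 0.6098 -0.0187  0.1984] yhead 81.81 f [-0.2 -0.8 -0.9] w 85.2 t 32.6 tiltz [ 5.2e-03 -7.0e-04 -1.0e+00]
turn units [0.007 0.037 2.726]
shift units (tool axes after turn) [4.246 5.413 0.969]
```

```bash
python3 go.py .5613 .3219 .1 81.75; python3 -m pendant '[85,0.05,0.25,0,0,0.03,0,85,0.1,0.5,0,0,0,0,85,0.15,0.8,0,0,0,0,85,0.15,0.9,0,0,0,0,85,0.15,0.9,0.2,0,0,0,85,0.2,0.9,0.3,0,0,0,85,0.25,0.9,0.4,0,0,0,85,0.25,0.7,0.4,0,0,0,85,0.2,0.5,0.4,0,0,0,85,0.1,0.25,0.2,0,0,0,85,0.0,0,0,0,0,0,85,0.0,0,0,0,0,0]'
python3 - <<'E'
from h import *
from rig import *
import go; go.go(.5613,.3219,.007,81.75)
d=get_image("scene"); crop(d["frame"],(352,205),120,95,6,f"pics/g7.png");np.savez("/tmp/scene7.npz",**d)
d=get_image("top"); np.savez("/tmp/top7.npz",**d);crop(d["frame"],(295,185),150,75,5,f"pics/g7t.png")
E
```

```text
now [ 0.6098 -0.0187  0.1984] yhead 81.81 f [-0.2 -0.8 -0.9] w 85.2 t 32.6 tiltz [ 5.2e-03 -7.0e-04 -1.0e+00]
turn units [0.    0.037 0.008]
shift units (tool axes after turn) [1.938 6.601 1.969]
time_s: 33.8
position: [0.5769, 0.3182, 0.1016]
tool_rot: [[-0.99, 0.143, -0.004], [0.143, 0.99, 0.001], [0.004, 0.0, -1.0]]
ft_force: [0.1, -0.8, 1.1]
grip_width: 0.0845
now [0.5769 0.3182 0.1016] yhead 81.79 f [ 0.1 -0.8  1.1] w 84.5 t 33.8 tiltz [-4.1e-03  7.0e-04 -1.0e+00]
turn units [ 0.001 -0.03   0.004]
shift units (tool axes after turn) [0.319 0.028 1.893]
pics/g7.png origin 292 157 scale 6
pics/g7t.png origin 220 147 scale 5
```

View pics/g7.png

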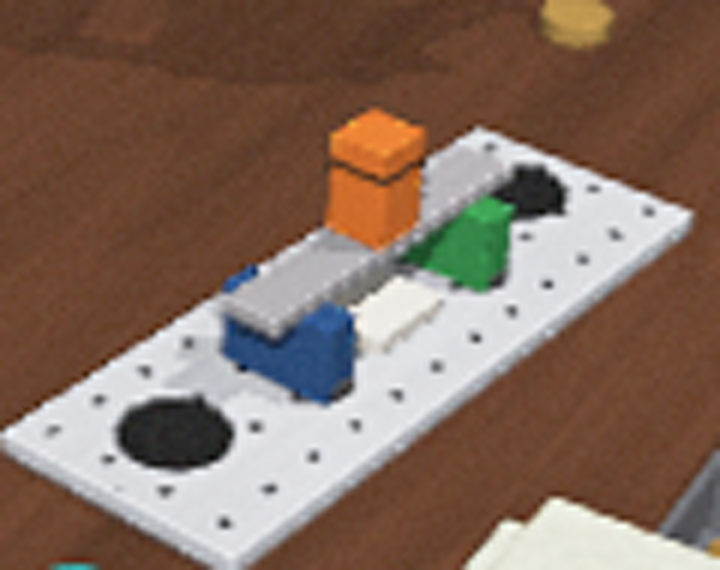

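View pics/g7t.png

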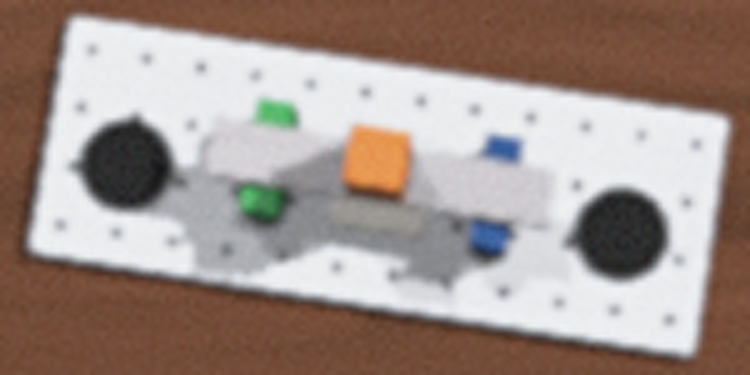

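```bash
python3 -m pendant '[85,0.15,0.02,0,0,-0.015,0,85,0.169,0.008,0.2,0,0,0,85,0,0,0.4,0,0,0,85,0,0,0.5,0,0,0,85,0,0,0.45,0,0,0,85,0,0,0.25,0,0,0,85,0,0,0.09,0,0,0,85,0,0,0,0,0,0]' 25
python3 -m pendant '[35,0,0,0,0,0,0,35,0,0,0,0,0,0,35,0,0,0,0,0,0,35,0,0,0,0,0,0,35,0,0,0,0,0,0,35,0,0,0,0,0,0,35,0,0,0,0,0,0,35,0,0,0,0,0,0,35,0,0,0,0,0,0]'
python3 go.py .5613 .3219 .007 81.75
```

```text
time_s: 34.7
position: [0.561, 0.3225, 0.0073]
tool_rot: [[-0.99, 0.143, -0.002], [0.143, 0.99, 0.001], [0.002, 0.001, -1.0]]
ft_force: [-0.2, 0.4, -0.0]
grip_width: 0.0853
time_s: 35.6
position: [0.561, 0.3228, 0.0079]
tool_rot: [[-0.99, 0.142, -0.001], [0.142, 0.99, 0.001], [0.001, 0.001, -1.0]]
ft_force: [-0.7, -1.1, 5.7]
grip_width: 0.0379
now [0.561  0.3228 0.0079] yhead 81.81 f [-0.7 -1.1  5.7] w 37.9 t 35.6 tiltz [-9.0e-04  1.2e-03 -1.0e+00]
turn units [ 0.007 -0.008  0.007]
shift units (tool axes after turn) [-0.008 -0.016  0.019]
```

Gripped. Now open, turn to −8.25° and regrip to centre it on the other axis.

```bash
python3 -m pendant '[85,0,0,0,0,0,0,85,0,0,0,0,0,0,85,0,0,0,0,0,0,85,0,0,0,0,0,0]'
python3 -m pendant '[85,0,0,0,0,0,0.93,85,0,0,0,0,0,0.94,85,0,0,0,0,0,0.94,85,0,0,0,0,0,0.94,85,0,0,0,0,0,0.94,85,0,0,0,0,0,0.94,85,0,0,0,0,0,0.94,85,0,0,0,0,0,0.94,85,0,0,0,0,0,0.94,85,0,0,0,0,0,0.94,85,0,0,0,0,0,0.94,85,0,0,0,0,0,0.93]'
python3 -m pendant '[85,0,0,0,0,0,0,35,0,0,0,0,0,0,35,0,0,0,0,0,0,35,0,0,0,0,0,0,35,0,0,0,0,0,0,35,0,0,0,0,0,0,35,0,0,0,0,0,0,35,0,0,0,0,0,0,35,0,0,0,0,0,0,35,0,0,0,0,0,0]' 30
python3 go.py .5839 -.1467 .22 -8.25
```

```text
time_s: 36.0
position: [0.5607, 0.3226, 0.0069]
tool_rot: [[-0.99, 0.142, -0.002], [0.142, 0.99, 0.001], [0.002, 0.0, -1.0]]
ft_force: [-0.3, 0.2, -0.5]
grip_width: 0.0851
time_s: 37.2
position: [0.5607, 0.3226, 0.0069]
tool_rot: [[0.149, 0.989, -0.002], [0.989, -0.149, 0.001], [0.0, -0.002, -1.0]]
ft_force: [-0.1, 1.2, 0.2]
grip_width: 0.085
time_s: 38.2
position: [0.5608, 0.3226, 0.0073]
tool_rot: [[0.144, 0.99, -0.002], [0.99, -0.144, 0.001], [0.001, -0.002, -1.0]]
ft_force: [-2.1, -0.8, 5.5]
grip_width: 0.0374
now [0.5608 0.3226 0.0073] yhead -8.26 f [-2.1 -0.8  5.5] w 37.4 t 38.2 tiltz [-1.9e-03  9.0e-04 -1.0e+00]
turn units [-0.014 -0.004 -0.002]
shift units (tool axes after turn) [-9.223  1.804 -4.254]
```

```bash
python3 -m pendant '[35,0,0,-0.2,0,0,0,35,0,0,-0.5,-0.014,0,0,35,0,0,-0.8,0,0,0,35,0,0,-0.9,0,0,0,35,-0.2,0.04,-0.8,0,0,0,35,-0.4,0.08,-0.6,0,0,0,35,-0.6,0.12,-0.3,0,0,0,35,-0.7,0.14,0,0,0,0,35,-0.7,0.14,0,0,0,0,35,-0.7,0.14,0,0,0,0]' 40
python3 -m pendant '[35,-0.7,0.14,0,0,0,0,35,-0.7,0.14,0,0,0,0,35,-0.7,0.14,0,0,0,0,35,-0.7,0.14,0,0,0,0,35,-0.7,0.14,0,0,0,0,35,-0.7,0.14,0,0,0,0,35,-0.6,0.12,0,0,0,0,35,-0.4,0.08,0,0,0,0,35,-0.2,0.04,0,0,0,0,35,0,0,0,0,0,0,35,0,0,0,0,0,0]'
python3 go.py .5839 -.1467 .022 -8.25
```

```text
time_s: 39.2
position: [0.5696, 0.1531, 0.2122]
tool_rot: [[0.144, 0.99, -0.0], [0.99, -0.144, 0.0], [0.0, -0.0, -1.0]]
ft_force: [0.7, -0.3, -1.4]
grip_width: 0.0369
time_s: 40.3
position: [0.5843, -0.1196, 0.2118]
tool_rot: [[0.143, 0.99, -0.0], [0.99, -0.143, 0.001], [0.001, -0.0, -1.0]]
ft_force: [-0.1, -0.0, -1.4]
grip_width: 0.0365
now [ 0.5843 -0.1196  0.2118] yhead -8.24 f [-0.1 -0.  -1.4] w 36.5 t 40.3 tiltz [-3.e-04  9.e-04 -1.e+00]
turn units [-0.003 -0.006  0.001]
shift units (tool axes after turn) [-0.537  0.07   3.796]
```

```bash
python3 -m pendant '[35,-0.27,0.035,0,0,0,0,35,-0.267,0.035,0.2,0,0,0,35,0,0,0.5,0,0,0,35,0,0,0.6,0,0,0,35,0,0,0.6,0,0,0,35,0,0,0.6,0,0,0,35,0,0,0.5,0,0,0,35,0,0,0.35,0,0,0,35,0,0,0.2,0,0,0,35,0,0,0.06,0,0,0,35,0,0,0,0,0,0]'
python3 go.py .5839 -.1467 .0225 -8.25
```

```text
time_s: 41.4
position: [0.5841, -0.1478, 0.0313]
tool_rot: [[0.144, 0.99, 0.0], [0.99, -0.144, 0.0], [0.0, -0.0, -1.0]]
ft_force: [-0.3, 0.0, -0.2]
grip_width: 0.0368
now [ 0.5841 -0.1478  0.0313] yhead -8.27 f [-0.3  0.  -0.2] w 36.8 t 41.4 tiltz [ 0.e+00  4.e-04 -1.e+00]
turn units [-0.    -0.003 -0.003]
shift units (tool axes after turn) [ 0.02  -0.006  0.177]
```

```bash
python3 -m pendant '[35,0.018,-0.005,0.07,0,0,0,35,0,0,0.06,0,0,0,35,0,0,0.03,0,0,0,35,0,0,0,0,0,0]'
python3 go.py .5839 -.1467 .0225 -8.25
```

```text
time_s: 41.8
position: [0.5838, -0.1465, 0.0233]
tool_rot: [[0.144, 0.99, -0.0], [0.99, -0.144, 0.0], [0.0, -0.0, -1.0]]
ft_force: [0.0, 0.3, -1.4]
grip_width: 0.0365
now [ 0.5838 -0.1465  0.0233] yhead -8.27 f [ 0.   0.3 -1.4] w 36.5 t 41.8 tiltz [-1.e-04  5.e-04 -1.e+00]
turn units [-0.001 -0.003 -0.003]
shift units (tool axes after turn) [-0.003  0.002  0.015]
```

```bash
python3 -m pendant '[35,0,0,0.01,0,0,0,35,0,0,0,0,0,0]'
python3 go.py .5839 -.1467 .0225 -8.25
```

```text
time_s: 42.0
position: [0.5839, -0.1466, 0.0229]
tool_rot: [[0.144, 0.99, 0.0], [0.99, -0.144, 0.0], [0.0, -0.0, -1.0]]
ft_force: [0.0, 0.5, -0.7]
grip_width: 0.0369
now [ 0.5839 -0.1466  0.0229] yhead -8.27 f [ 0.   0.5 -0.7] w 36.9 t 42.0 tiltz [ 0.e+00  4.e-04 -1.e+00]
turn units [-0.    -0.003 -0.003]
shift units (tool axes after turn) [-0.003  0.001  0.007]
```

```bash
python3 -m pendant '[35,0,0,0.015,0,0,0,35,0,0,0,0,0,0]'
python3 go.py .5839 -.1467 .0225 -8.25
```

```text
time_s: 42.2
position: [0.5839, -0.1466, 0.0225]
tool_rot: [[0.144, 0.99, 0.0], [0.99, -0.144, 0.0], [0.0, 0.0, -1.0]]
ft_force: [-0.5, 0.6, 3.5]
grip_width: 0.0372
now [ 0.5839 -0.1466  0.0225] yhead -8.27 f [-0.5  0.6  3.5] w 37.2 t 42.2 tiltz [ 3.e-04  3.e-04 -1.e+00]
turn units [ 0.002 -0.002 -0.003]
shift units (tool axes after turn) [-0.002 -0.001 -0.001]
```

```bash
python3 -m pendant '[45,0,0,-0.01,0,0,0,45,0,0,0,0,0,0,60,0,0,0,0,0,0,85,0,0,-0.2,0,0,0,85,0,0,-0.6,0,0,0,85,0,0,-0.7,0,0,0,85,0,0,-0.4,0,0,0,85,0,0,0,0,0,0]'
python3 -m pendant '[85,-0.3,0,0,0,0,0,85,-0.6,0,0,0,0,0,85,-0.7,0,0,0,0,0,85,-0.7,0,0,0,0,0,85,-0.7,0,0,0,0,0,85,-0.45,0,0,0,0,0,85,-0.2,0,0,0,0,0,85,0,0,0,0,0,0]'
python3 -m pendant '[85,0,0,0,0,0,-0.94,85,0,0,0,0,0,-0.94,85,0,0,0,0,0,-0.94,85,0,0,0,0,0,-0.94,85,0,0,0,0,0,-0.94,85,0,0,0,0,0,-0.94,85,0,0,0,0,0,-0.94,85,0,0,0,0,0,-0.94,85,0,0,0,0,0,-0.94,85,0,0,0,0,0,-0.94,85,0,0,0,0,0,-0.94,85,0,0,0,0,0,-0.92]'
python3 - <<'E'
from h import *
from rig import *
import go; go.go(.5608,-.330,.007,81.75)
d=get_image("scene"); crop(d["frame"],(340,215),120,95,6,f"pics/g8.png");np.savez("/tmp/scene8.npz",**d)
d=get_image("top"); np.savez("/tmp/top8.npz",**d);crop(d["frame"],(295,185),150,75,5,f"pics/g8t.png")
E
```

```text
time_s: 43.0
position: [0.5852, -0.1471, 0.1213]
tool_rot: [[0.144, 0.99, 0.006], [0.99, -0.144, -0.002], [-0.001, 0.006, -1.0]]
ft_force: [-0.3, 1.0, -1.1]
grip_width: 0.085
time_s: 43.8
position: [0.5568, -0.3284, 0.1162]
tool_rot: [[0.146, 0.989, -0.002], [0.989, -0.146, 0.002], [0.001, -0.002, -1.0]]
ft_force: [-0.8, 0.2, 1.4]
grip_width: 0.0851
time_s: 45.0
position: [0.5577, -0.3256, 0.1171]
tool_rot: [[-0.991, 0.136, -0.001], [0.136, 0.991, 0.001], [0.001, 0.001, -1.0]]
ft_force: [-0.3, 1.0, -0.2]
grip_width: 0.085
now [ 0.5577 -0.3256  0.1171] yhead 82.21 f [-0.3  1.  -0.2] w 85.0 t 45.0 tiltz [-9.0e-04  1.5e-03 -1.0e+00]
turn units [ 0.01  -0.008  0.057]
shift units (tool axes after turn) [-0.073 -0.079  2.201]
pics/g8.png origin 280 167 scale 6
pics/g8t.png origin 220 147 scale 5
```

View pics/g8t.png

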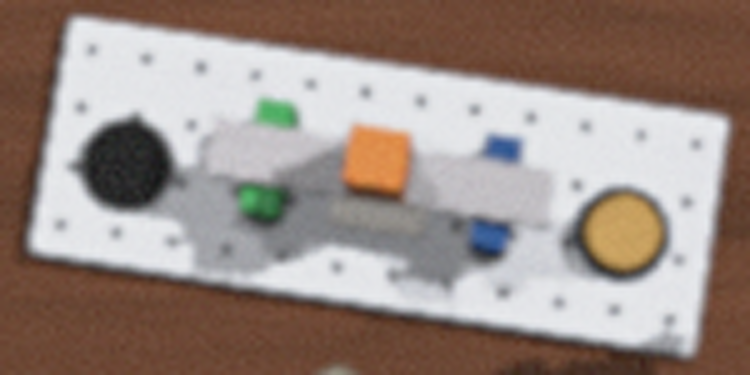

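View pics/g8.png

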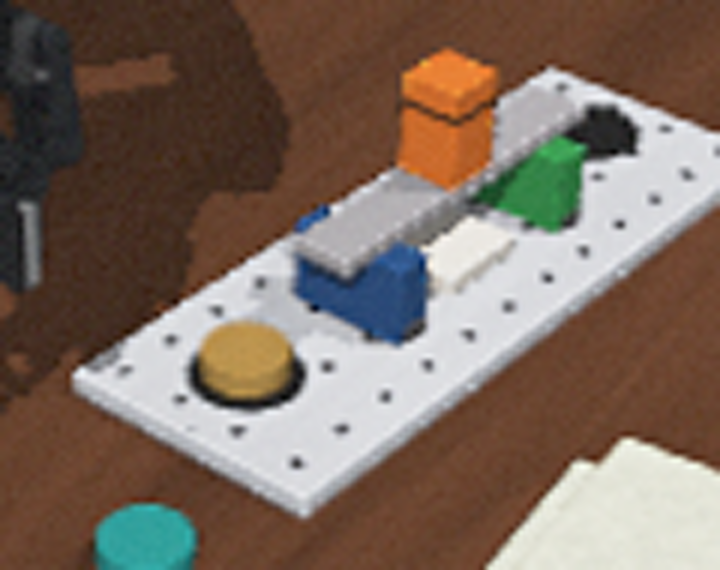

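Brass centred on the right pad (crop ≈(622,231) vs pad ≈(621,234)). Now red.

```bash
python3 -m pendant '[85,-0.073,-0.079,0.2,0,0,0.05,85,0,0,0.4,0,0,0,85,0,0,0.5,0,0,0,85,0,0,0.5,0,0,0,85,0,0,0.35,0,0,0,85,0,0,0.2,0,0,0,85,0,0,0.05,0,0,0,85,0,0,0,0,0,0]' 25
python3 go.py .5608 -.330 .007 81.75
python3 -m pendant '[35,0,0,0,0,0,0,35,0,0,0,0,0,0,35,0,0,0,0,0,0,35,0,0,0,0,0,0,35,0,0,0,0,0,0,35,0,0,0,0,0,0,35,0,0,0,0,0,0,35,0,0,0,0,0,0,35,0,0,0,0,0,0]'
python3 go.py .5608 -.330 .007 81.75
```

```text
time_s: 45.9
position: [0.5608, -0.3316, 0.0075]
tool_rot: [[-0.989, 0.15, -0.0], [0.15, 0.989, 0.0], [0.0, 0.0, -1.0]]
ft_force: [-0.4, 0.3, 0.0]
grip_width: 0.0851
now [ 0.5608 -0.3316  0.0075] yhead 81.35 f [-0.4  0.3  0. ] w 85.1 t 45.9 tiltz [-0.e+00  4.e-04 -1.e+00]
turn units [ 0.003 -0.001 -0.049]
shift units (tool axes after turn) [0.005 0.032 0.009]
time_s: 46.8
position: [0.5608, -0.3317, 0.0083]
tool_rot: [[-0.989, 0.15, 0.001], [0.15, 0.989, -0.0], [-0.001, -0.0, -1.0]]
ft_force: [-0.9, 1.1, 5.9]
grip_width: 0.0379
now [ 0.5608 -0.3317  0.0083] yhead 81.4 f [-0.9  1.1  5.9] w 37.9 t 46.8 tiltz [ 7.e-04 -3.e-04 -1.e+00]
turn units [-0.001  0.005 -0.044]
shift units (tool axes after turn) [0.005 0.034 0.026]
```

```bash
python3 -m pendant '[85,0,0,0,0,0,0,85,0,0,0,0,0,0,85,0,0,0,0,0,0,85,0,0,0,0,0,0]'
python3 -m pendant '[85,0,0,0,0,0,0.92,85,0,0,0,0,0,0.93,85,0,0,0,0,0,0.93,85,0,0,0,0,0,0.94,85,0,0,0,0,0,0.94,85,0,0,0,0,0,0.94,85,0,0,0,0,0,0.94,85,0,0,0,0,0,0.94,85,0,0,0,0,0,0.94,85,0,0,0,0,0,0.93,85,0,0,0,0,0,0.93,85,0,0,0,0,0,0.92]'
python3 -m pendant '[85,0,0,0,0,0,0,35,0,0,0,0,0,0,35,0,0,0,0,0,0,35,0,0,0,0,0,0,35,0,0,0,0,0,0,35,0,0,0,0,0,0,35,0,0,0,0,0,0,35,0,0,0,0,0,0,35,0,0,0,0,0,0,35,0,0,0,0,0,0]' 30
python3 go.py .6183 .1196 .22 -8.25
```

```text
time_s: 47.2
position: [0.5606, -0.3315, 0.0073]
tool_rot: [[-0.989, 0.149, -0.0], [0.149, 0.989, 0.001], [0.0, 0.001, -1.0]]
ft_force: [-0.3, -0.0, 0.4]
grip_width: 0.0849
time_s: 48.4
position: [0.5606, -0.3316, 0.0073]
tool_rot: [[0.148, 0.989, -0.0], [0.989, -0.148, 0.001], [0.001, -0.0, -1.0]]
ft_force: [-0.1, -0.1, -0.3]
grip_width: 0.0851
time_s: 49.4
position: [0.5607, -0.3316, 0.0077]
tool_rot: [[0.142, 0.99, 0.0], [0.99, -0.142, 0.0], [0.0, 0.0, -1.0]]
ft_force: [-1.8, 0.4, 6.6]
grip_width: 0.0378
now [ 0.5607 -0.3316  0.0077] yhead -8.18 f [-1.8  0.4  6.6] w 37.8 t 49.4 tiltz [ 1.e-04  2.e-04 -1.e+00]
turn units [ 0.001 -0.002  0.009]
shift units (tool axes after turn) [ 9.096 -0.155 -4.245]
```

```bash
python3 -m pendant '[35,0,0,-0.2,0,0,0,35,0,0,-0.5,0,0,0,35,0,0,-0.8,0,0,0,35,0,0,-0.9,0,0,0,35,0.2,0,-0.8,0,0,0,35,0.4,-0.01,-0.6,0,0,0,35,0.6,-0.01,-0.4,0,0,0,35,0.7,-0.015,0,0,0,0,35,0.7,-0.015,0,0,0,0,35,0.7,-0.015,0,0,0,0]' 40
python3 -m pendant '[35,0.7,-0.015,0,0,0,0,35,0.7,-0.015,0,0,0,0,35,0.7,-0.015,0,0,0,0,35,0.7,-0.015,0,0,0,0,35,0.7,-0.015,0,0,0,0,35,0.7,-0.015,0,0,0,0,35,0.6,-0.01,0,0,0,0,35,0.5,0,0,0,0,0,35,0.3,0,0,0,0,0,35,0.1,0,0,0,0,0,35,0,0,0,0,0,0,35,0,0,0,0,0,0]'
python3 go.py .6183 .1196 .0225 -8.25
```

```text
time_s: 50.4
position: [0.5808, -0.1665, 0.2179]
tool_rot: [[0.143, 0.99, -0.0], [0.99, -0.143, 0.001], [0.0, -0.0, -1.0]]
ft_force: [0.4, 0.4, -0.8]
grip_width: 0.0368
time_s: 51.6
position: [0.6166, 0.1139, 0.2176]
tool_rot: [[0.144, 0.99, -0.0], [0.99, -0.144, 0.0], [0.0, -0.0, -1.0]]
ft_force: [-0.2, 0.3, -1.0]
grip_width: 0.0366
now [0.6166 0.1139 0.2176] yhead -8.25 f [-0.2  0.3 -1. ] w 36.6 t 51.6 tiltz [-3.e-04  2.e-04 -1.e+00]
turn units [-0.003 -0.001 -0.   ]
shift units (tool axes after turn) [0.118 0.017 3.903]
```

```bash
python3 -m pendant '[35,0.06,0.008,0,0,0,0,35,0.058,0.009,0.2,0,0,0,35,0,0,0.5,0,0,0,35,0,0,0.6,0,0,0,35,0,0,0.6,0,0,0,35,0,0,0.6,0,0,0,35,0,0,0.5,0,0,0,35,0,0,0.35,0,0,0,35,0,0,0.25,0,0,0,35,0,0,0.12,0,0,0,35,0,0,0,0,0,0]'
python3 go.py .6183 .1196 .0227 -8.25
```

```text
time_s: 52.7
position: [0.6181, 0.1207, 0.0311]
tool_rot: [[0.143, 0.99, -0.001], [0.99, -0.143, 0.0], [0.0, -0.001, -1.0]]
ft_force: [-0.4, -0.8, -0.9]
grip_width: 0.0368
now [0.6181 0.1207 0.0311] yhead -8.2 f [-0.4 -0.8 -0.9] w 36.8 t 52.7 tiltz [-1.e-03  5.e-04 -1.e+00]
turn units [-0.007 -0.002  0.006]
shift units (tool axes after turn) [-0.02   0.007  0.169]
```

```bash
python3 -m pendant '[35,-0.018,0.006,0.06,0,0,0,35,0,0,0.06,0,0,0,35,0,0,0.035,0,0,0,35,0,0,0.01,0,0,0,35,0,0,0,0,0,0]'
python3 go.py .6183 .1196 .0227 -8.25
```

```text
time_s: 53.2
position: [0.6185, 0.1198, 0.0235]
tool_rot: [[0.143, 0.99, -0.0], [0.99, -0.143, 0.0], [0.0, -0.0, -1.0]]
ft_force: [1.0, -0.3, -0.2]
grip_width: 0.037
now [0.6185 0.1198 0.0235] yhead -8.19 f [ 1.  -0.3 -0.2] w 37.0 t 53.2 tiltz [-0.e+00  5.e-04 -1.e+00]
turn units [-0.001 -0.003  0.007]
shift units (tool axes after turn) [-0.005 -0.003  0.016]
```

```bash
python3 -m pendant '[35,0,0,0.008,0,0,0,35,0,0,0,0,0,0]'
python3 go.py .6183 .1196 .0227 -8.25
```

```text
time_s: 53.4
position: [0.6185, 0.1198, 0.0231]
tool_rot: [[0.143, 0.99, -0.0], [0.99, -0.143, 0.0], [0.0, -0.0, -1.0]]
ft_force: [0.0, -0.0, -1.2]
grip_width: 0.0367
now [0.6185 0.1198 0.0231] yhead -8.19 f [ 0.  -0.  -1.2] w 36.7 t 53.4 tiltz [-0.e+00  5.e-04 -1.e+00]
turn units [-0.001 -0.003  0.007]
shift units (tool axes after turn) [-0.005 -0.003  0.007]
```

```bash
python3 -m pendant '[35,-0.004,-0.003,0.016,0,0,0,35,0,0,0,0,0,0]'
python3 go.py .6183 .1196 .0227 -8.25
```

```text
time_s: 53.6
position: [0.6185, 0.1197, 0.0229]
tool_rot: [[0.143, 0.99, 0.001], [0.99, -0.143, 0.001], [0.001, 0.001, -1.0]]
ft_force: [-1.7, 0.6, 4.8]
grip_width: 0.0367
now [0.6185 0.1197 0.0229] yhead -8.19 f [-1.7  0.6  4.8] w 36.7 t 53.6 tiltz [ 8.e-04  7.e-04 -1.e+00]
turn units [ 0.005 -0.006  0.007]
shift units (tool axes after turn) [-0.003 -0.004  0.004]
```

Contact. Release, rise, and draw back out of the way to check.

```bash
python3 -m pendant '[45,0,0,-0.01,0,0,0,45,0,0,0,0,0,0,60,0,0,0,0,0,0,85,0,0,-0.2,0,0,0,85,0,0,-0.6,0,0,0,85,0,0,-0.8,0,0,0,85,0,0,-0.8,0,0,0,85,0,0,-0.6,0,0,0,85,0.3,-0.2,0,0,0,0,85,0.5,-0.4,0,0,0,0,85,0.5,-0.5,0,0,0,0,85,0.5,-0.6,0,0,0,0]'
python3 -m pendant '[85,0.6,-0.6,0,0,0,0,85,0.6,-0.6,0,0,0,0,85,0.6,-0.4,0,0,0,0,85,0.4,-0.2,0,0,0,0,85,0.2,0,0,0,0,0,85,0,0,0,0,0,0,85,0,0,0,0,0,0]'
python3 - <<'E'
from ov import *
from rig import *
for n,off,c in(("top",(.8,-.5),(295,185)),("scene",(.5,2.6),(352,210))):
    d=get_image(n); np.savez(f"/tmp/{n}9.npz",**d)
    crop(d["frame"],c,130,92,6,f"pics/f9_{n}.png")
    P=lambda x,y,t:(x+off[0],y+off[1],t)
    it=[(OBJ['bar'][0],.052,P(609,-18.5,81.75),(0,0,255)),(OBJ['gauge'][0],.060,P(609,-18.5,81.75),(255,255,0)),(OBJ['red'][0],.015,P(618.3,119.6,0),(0,255,255)),(OBJ['red'][0],.015,P(583.9,-146.7,0),(0,255,255))]
    overlay(d,it,c,130,92,6,f"pics/o9_{n}.png")
    for nm,c0,z,g in(("red","red",.015,(.618,.12,0)),("brass","brass",.015,(.584,-.147,0)),("gauge","orange",.060,(.609,-.0185,-8.25))):
        p,sc,o=fit2(d,OBJ[nm][0],z,*g,F[c0],rot=nm=="gauge"); print(n,nm,(p[:3]-[off[0],off[1],0]).round(1),sc)
E
```

```text
time_s: 54.8
position: [0.5458, 0.2218, 0.1722]
tool_rot: [[0.143, 0.99, -0.001], [0.99, -0.143, 0.0], [0.0, -0.001, -1.0]]
ft_force: [0.8, 1.1, 0.2]
grip_width: 0.0855
time_s: 55.5
position: [0.4754, 0.3516, 0.1725]
tool_rot: [[0.143, 0.99, -0.001], [0.99, -0.143, -0.0], [-0.0, -0.001, -1.0]]
ft_force: [-0.5, 0.4, 0.0]
grip_width: 0.0852
pics/f9_top.png origin 230 139 scale 6
top red [617.6 118.9   0. ] 0.0049
top brass [ 583.9 -147.1    0. ] 0.0045
top gauge [609.1 -18.6 -10.5] 0.0151
pics/f9_scene.png origin 287 164 scale 6
scene red [625.8 119.6   0. ] 0.2185
scene brass [ 583.9 -147.     0. ] 0.0075
scene gauge [607.  -16.1  -9.4] 0.0233
```

View pics/f9_top.png

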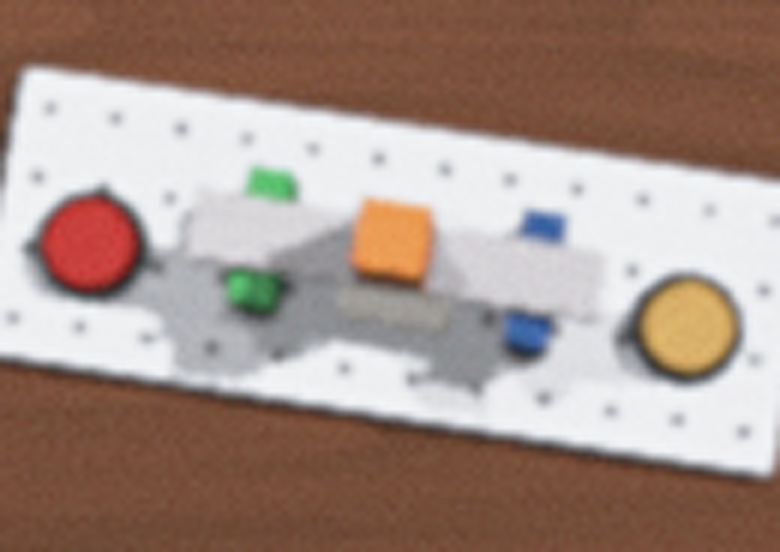

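View pics/f9_scene.png

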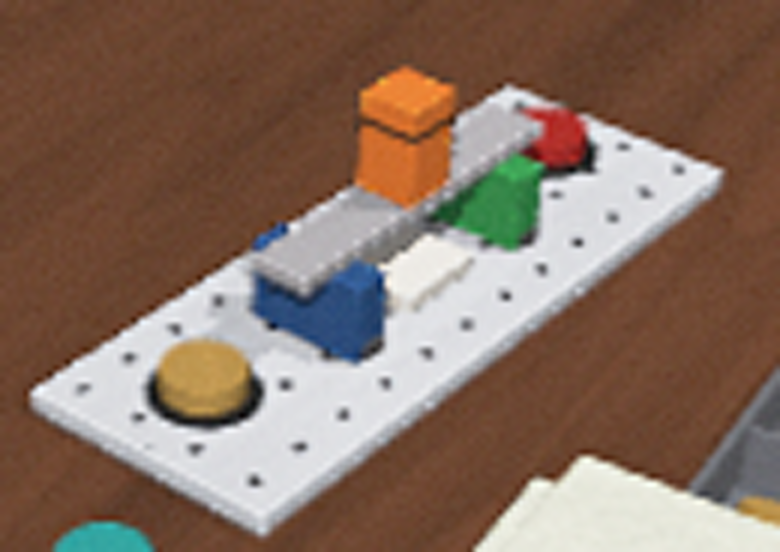

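View pics/o9_top.png

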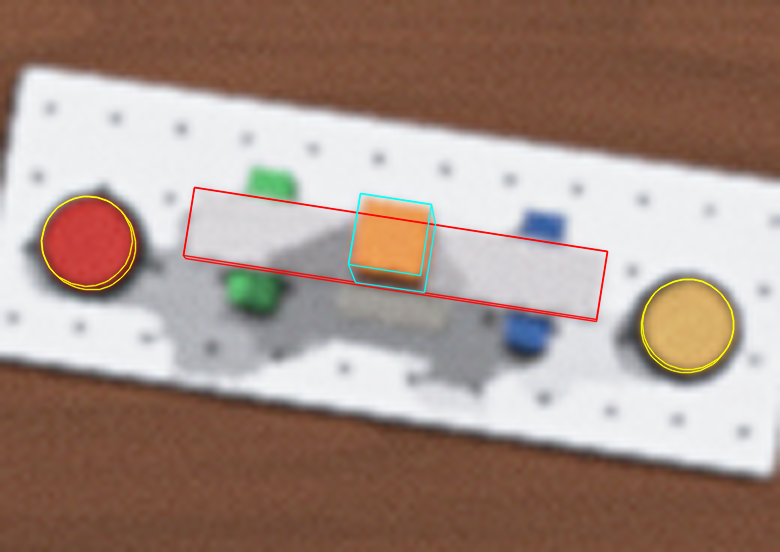

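Run:
```python
from rig import *
print(close_job(), observe()["time_s"])
```

```text
the job is handed in; nothing more can be done
the job is handed in; nothing more can be done
```

The laser marking bed is set up as asked, and I handed the job in at about 56 s of the 128 s allowed, with the gripper open and clear of everything. `close_job()` gives no verdict.

- **Bridge:** The tile lies on the bed midway between the two rests. The bar lies across both rests over the tile, and the orange gauge block stands upright on the middle of the bar.
- **Discs:** The brass disc is on the pad beside the blue rest. The smaller red disc is on the pad beside the green rest, and I left the larger red, purple and turquoise discs alone.

**Last checks**
- **Bar:** Edge profiles from the top camera, taken just after placing, put its centre within about 0.5 mm of the target. In the last pictures it lies square across the rests.
- **Brass disc and gauge block:** The top camera puts both within about 0.5 mm of their targets.
- **Red disc:** The top camera puts it about 1 mm from its target.
- **Tile:** I checked it only by eye. It looked square and midway before the bar went on, and it is now mostly hidden under the bar.

**Checks that disagreed or failed**
- **Scene camera offset:** It read about 3 mm off the top camera in y. I corrected both cameras against the tile, whose position I had found by gripping it from two directions.
- **Gauge block position:** After that correction, the scene camera still put the gauge 2 to 3 mm off target. I put this down to that camera's weaker fit.
- **Gauge block angle:** The fits gave −10.5° and −9.4°, against −8.2° as gripped.
- **Red disc from the scene camera:** That fit failed because the bar hides part of the disc.

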